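# Turn the drained spot plates over and dry them wells-up in the drying chamber

### The job

The porcelain spot plates on the grey mat have drained with their wells facing down. Open the drying chamber (the lid has a push-to-open catch: press its front edge right down and let go so that it pops ajar, then swing it up), turn every plate over and lay it flat on the chamber floor with its wells facing up, none on top of another. Then press the lid down until its catch holds it shut, and press the start button, leaving the flask, the brown bottle and the beaker standing where they are.

Things in the scene. Friction and masses are not known exactly. Their poses are not given: they have to be found in the camera images.
- dryer: Drying chamber: white top-loading box fixed on the bench; origin on the bench 3 mm nearer than the floor's centre, x away from the robot, y to its left. Outside 210 mm (x -100 to 110) by 340 mm (y +-170), rim 92 mm high; walls: front 18 mm, sides 15 mm, rear 22 mm thick. A grey control block, 210 by 80 mm and 92 mm high, adjoins its right (-y) side.
- chamber_floor (a point): Centre of the flat steel floor inside the chamber, on its surface, 45 mm above the bench; axes as the dryer's. The floor is 170 mm (x) by 310 mm (y); the walls round it rise 47 mm above it.
- lid (a joint): Lid angle, rad: 0 shut on its catch, 1.57 upright, 1.75 stop. Push-push catch: pressing the front edge some 11 mm down to its stop (-0.047; 7 to 12 N; under 8 mm does nothing) and letting go frees it: a pin pops it ajar (about 0.14). Pressing down from ajar to the same stop and letting go latches it. Shut, it cannot be pulled open. Stiff hinge (0.38 N m): it stays at any angle above ajar.
- lid_front (a point): Middle of the lid's front edge, half-way through its thickness, 106 mm above the bench when shut. The lid is a white panel with a clear window, 230 mm deep (hinge to front edge), 340 mm wide, 12 mm thick. It overhangs the box's front by 30 mm, with free space below, so a fingertip gets under it. x axis: front edge to hinge; z: out of the upper face.
- lid_hinge (a point): Middle of the hinge line (along its y axis), on the lid's rear edge at its underside, 100 mm above the bench and 97 mm beyond the floor's centre; the frame turns with the lid. A black catch plate (28 mm wide) hangs 40 mm below the underside 191 mm from the hinge, mid-width; the ejector pin stands in the front wall 80 mm right of it, up to 34 mm proud of the rim.
- start (a joint): Travel of the start button, m: 0 out, 0.006 fully pressed (5 N); it springs back.
- start_top (a point): Centre of the top of the start button: grey, round, 24 mm across, in a black collar 40 mm across, on top of the control block right of the lid, about 110 mm above the bench; pressed straight down.
- plate1_mid (a point): Centre (half-way up) of a spot plate: white porcelain block 56 mm (its x) by 76 mm (its y) by 18 mm thick (z), 120 to 190 g; one face plain, the other with six round wells 19 mm across. z points out of the welled face: straight down at the start. It can stand on any edge. Two or three such plates, all alike, are present (None if absent).
- plate2_mid (a point): Centre (half-way up) of a spot plate: white porcelain block 56 mm (its x) by 76 mm (its y) by 18 mm thick (z), 120 to 190 g; one face plain, the other with six round wells 19 mm across. z points out of the welled face: straight down at the start. It can stand on any edge. Two or three such plates, all alike, are present (None if absent).
- plate3_mid (a point): Centre (half-way up) of a spot plate: white porcelain block 56 mm (its x) by 76 mm (its y) by 18 mm thick (z), 120 to 190 g; one face plain, the other with six round wells 19 mm across. z points out of the welled face: straight down at the start. It can stand on any edge. Two or three such plates, all alike, are present (None if absent).
- mat: Grey draining mat fixed flat on the bench, 250 mm (x) by 290 mm (y) by 4 mm; origin at the centre of its underside. The plates lie on it at the start, their centres 13 mm above the bench.
- flask: Bystander: conical glass flask, 80 mm across, 120 mm high; origin at the centre of its base.
- reagent: Bystander: brown glass bottle, 60 mm across, 130 mm high; origin at the centre of its base.
- beaker: Bystander: glass beaker, 68 mm across, 90 mm high; origin at the centre of its base.
Things that resemble listed ones, but are neither listed nor needed, are in the scene too. Leave any orange or pink look-alike of the part that bears plate1_mid alone.

How it is judged:
By the outcome, as a careful person would: the job done as asked, in the order asked, and still so for the second after the job is handed in, with the robot touching nothing.
Of plate1, plate2, plate3 only 2 to 3 are there at a start; the rules pass over those that are not, and their reading is None.
At some moment in a run one of plate1, plate2, plate3 may be knocked a few centimetres aside while the robot is not near it.
Once in a run the grip may slacken for a moment while it holds something.
It also fails if it takes over 210 s, if anything falls off the work surface, if the arm or the gripper's body presses on something with over 40 N, if the wrist force passes 120 N, or if a joint passes its speed limit or range.

### The arm

A 6-joint arm with a two-finger parallel gripper is mounted at the origin on the work surface. World frame = base frame: x ahead of the robot, y to its left, z up, the work surface at z = 0. Lengths are in m, angles in rad, forces in N, time in s.
With the tool pointing down it reaches from about 0.3 to 0.775 m from the base axis. Payload 14.6 kg.
Tool frame: the origin (TCP) lies at the very end of the fingers, on their centre line; the grasp point (between the pads) lies 19 mm behind it; z points along the fingers, y is the direction in which the jaws open and shut (so a half turn about z gives the same grasp; the last joint's range is limited). The gripper opens to 94 mm and grips with 3 to 60 N. Pads are 16 mm wide; open, the fingers measure 119 mm over their backs; the gripper's body (75 mm by 177 mm) begins 78 mm behind the grasp point.
Start: joints at [1.071, 0.3, 1.521, -0, 1.321, -0.067], TCP at [0.231, 0.499, 0.205] pointing down, gripper open.
Joint ranges: [-3.03, 3.03], [-0.79, 2.21], [0.23, 2.52], [-1.04, 4.18], [0, 3.07], [-2.55, 2.55]. Speed limits (rad/s): [2.22, 2.22, 2.57, 3.14, 3.14, 3.14].

### API

Orientations are given as [roll, pitch, yaw] about the fixed x, y, z axes, in that order (R = Rz(yaw) Ry(pitch) Rx(roll)).
In Python, from station import get_obs, vision, hand_in gives the robot as it stands.
- The arm moves only by the tool play_rows, never from a script. Its argument "moves" is a list of rows, each an object with "claw": the opening, from 0 (shut) to 1 (fully open); "linear": the shift along the tool's x, y, z in mm, a list of three; "turn": the turn, a rotation vector about the tool's x, y, z in rad, a list of three. In form: [{"claw": claw, "linear": [tx, ty, tz], "turn": [ax, ay, az]}, ...]. A call has 1 to 8 rows; each row is the pose to reach, as a shift and turn from the pose measured when the call began, along the tool's axes at that moment; what a row does not reach only later rows make up. A row lasts 1/8 s, in which the tool goes at most 62.5 mm and 10.7 degrees, less where a joint would pass 70% of its speed; a pose out of reach is approached as far as the arm can. A call with a gripper value outside its range is refused whole. The fingers move at their own pace and stop on an object; "force" is the grip in N (left out, the last holds). Time passes only in rows, so rows that repeat a pose let the fingers close. It gives the time, the measured TCP pose, the force and the opening at its end, in the units of the state.
- get_obs(): the state, without advancing time (a new reading comes with each control period).
- vision.camera(name): name is "scene" or "side" or "wrist"; returns the picture (420x560x3 uint8, blue, green, red); there is no depth.
- vision.camera_info(name): a dict with "camera_matrix" (3x3 intrinsics, pixels), "k1" (the pictures are not rectified: a ray, as slopes to the right and down, at radius r is drawn at 1 + k1 r^2 times it, then the intrinsics apply), "rvec" (rotation vector, rad) and "tvec" (3), from world to camera coordinates, as OpenCV has them; the wrist camera has in their place "mount" (4x4, takes a point from camera to tool coordinates, whose origin is the TCP and whose axes are the flange's). Camera axes: x right, y down, z forward; pixel columns grow to the right and rows downward; lengths in m; the calibration is good to about 2 mm. A picture is of the moment at which its call begins: read the wrist's pose just before it. camera_info takes no time and is no camera call.
- hand_in(): hands the job in, once; it reports no verdict.
The state is a dict: "time_s": time; "qpos": joint angles; "joint_vel": joint speeds; "tau": joint torques, N m; "ee_pos": TCP position; "eef_rot": TCP orientation; "force": force on the tool from outside, world axes, zero at the start; "moment": the same for the moment, N m; "grip_width": finger opening in m.
Only numpy, scipy, OpenCV 4.12 (cv2) and the standard library are available. Lean on these libraries where they do the work, as an engineer would, in place of code of your own. Each camera call takes 0.05 s, during which the arm holds its last target.

## Working session

There is one attempt and no reset: what is moved stays moved. The work goes in short steps, Python scripts to look and compute and a tool call to move; the robot and the scene stay as the last step left them, time stands still between calls to the robot, and variables do not carry over. Pictures are saved under pics/ and viewed, and the job is handed in when it is done.

Besides the shell and the picture viewer there is one more tool, called as name(argument=value, ...), one argument or row to a line, values as JSON. play_rows: Moves the arm, as the interface text tells. Its arguments: {"type":"object","properties":{"moves":{"type":"array","items":{"type":"object","properties":{"claw":{"type":"number"},"linear":{"type":"array","items":{"type":"number"}},"turn":{"type":"array","items":{"type":"number"}}}}},"force":{"type":"number"}},"required":["moves"]}

```bash
ls -la; mkdir -p pics; python3 - <<'E'
from station import get_obs, vision
import cv2
print(get_obs())
for n in ("scene","side","wrist"):
    cv2.imwrite(f"pics/a_{n}.png",vision.camera(n)); print(n,vision.camera_info(n))
E
```

```text
total 12
drwxr-xr-x  3 agent agent 4096 Dec  6 21:53 .
drwxr-xr-x 23 root  root  4096 Dec  6 21:53 ..
drwxr-xr-x  2 agent agent 4096 Dec  6 21:53 pics
{'time_s': 0.0, 'qpos': array([ 1.07137916e+00,  3.00493031e-01,  1.52159837e+00, -2.87696852e-05,
        1.32072806e+00, -6.65889053e-02]), 'joint_vel': array([-0.0014858 ,  0.00207669, -0.00115671,  0.00036756, -0.00014798,
        0.00061784]), 'tau': array([-3.03390516e-03, -5.31799901e+01, -3.52734876e+01,  7.07216584e-02,
        2.44917726e-02, -1.08624711e-04]), 'ee_pos': array([0.23056209, 0.4990335 , 0.204867  ]), 'eef_rot': array([-3.14036671e+00, -5.38271278e-05,  2.70877150e+00]), 'force': array([-0.11441147, -0.19441981, -0.46419084]), 'moment': array([ 0.00565565,  0.0385488 , -0.00162563]), 'grip_width': 0.09401563994533498}
scene {'camera_matrix': array([[389.36865496,   0.        , 281.00552156],
       [  0.        , 389.36865496, 214.25491435],
       [  0.        ,   0.        ,   1.        ]]), 'k1': -0.06761738846030733, 'rvec': array([ 1.43053265,  2.21130774, -0.80002603]), 'tvec': array([ 0.13288505, -0.28758
[... 195 characters left out ...]
), 'k1': -0.10099048167991681, 'rvec': array([ 2.22557693, -0.67214177,  0.27571089]), 'tvec': array([-0.39495418,  0.29906507,  1.54638965])}
wrist {'camera_matrix': array([[370.91211796,   0.        , 277.93032831],
       [  0.        , 370.91211796, 209.27341937],
       [  0.        ,   0.        ,   1.        ]]), 'k1': -0.04190588325938726, 'mount': array([[ 9.58622754e-04, -9.66331194e-01, -2.57299638e-01,
         7.31006801e-02],
       [ 9.99999491e-01,  1.00713795e-03, -5.67686368e-05,
        -6.13683103e-04],
       [ 3.13993534e-04, -2.57299453e-01,  9.66331668e-01,
        -1.79770937e-01],
       [ 0.00000000e+00,  0.00000000e+00,  0.00000000e+00,
         1.00000000e+00]])}
```

View pics/a_scene.png

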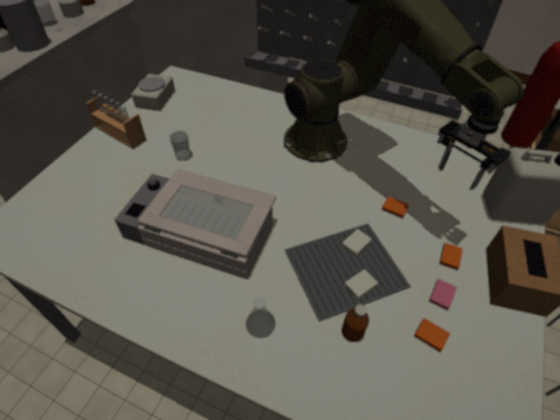

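View pics/a_side.png

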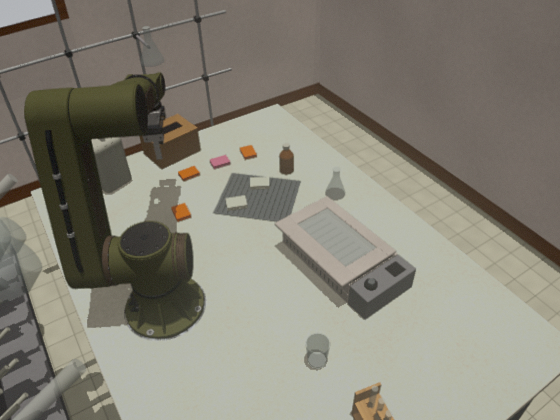

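View pics/a_wrist.png

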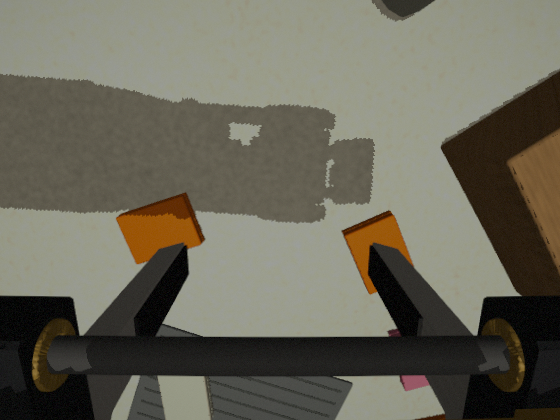

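```bash
cat > h.py <<'E'
import numpy as np, cv2
from scipy.spatial.transform import Rotation as R
from station import get_obs, vision
def cam(n,obs=None):
    i=vision.camera_info(n); K=i["camera_matrix"]; k1=i["k1"]
    if n=="wrist":
        o=obs or get_obs(); M=i["mount"]
        T=np.eye(4); T[:3,:3]=R.from_euler("xyz",o["eef_rot"]).as_matrix(); T[:3,3]=o["ee_pos"]
        C=T@M; Rc=C[:3,:3].T; t=-Rc@C[:3,3]
    else:
        Rc=R.from_rotvec(i["rvec"]).as_matrix(); t=i["tvec"]
    return K,k1,Rc,t
def proj(n,P,obs=None):
    K,k1,Rc,t=cam(n,obs); p=np.atleast_2d(P)@Rc.T+t; s=p[:,:2]/p[:,2:]
    s=s*(1+k1*(s**2).sum(1,keepdims=True)); return s*[K[0,0],K[1,1]]+[K[0,2],K[1,2]]
def rays(n,uv,obs=None):
    K,k1,Rc,t=cam(n,obs); d=(np.atleast_2d(uv)-[K[0,2],K[1,2]])/[K[0,0],K[1,1]]
    s=d.copy()
    for _ in range(20): s=d/(1+k1*(s**2).sum(1,keepdims=True))
    v=np.c_[s,np.ones(len(s))]@Rc; return -Rc.T@t, v
def onz(n,uv,z,obs=None):
    o,v=rays(n,uv,obs); return o+v*((z-o[2])/v[:,2:])
def Rt(o=None):
    o=o or get_obs(); return R.from_euler("xyz",o["eef_rot"])
def goto(pos,rpy,o=None):
    """shift (mm) and turn in tool axes from present pose"""
    o=o or get_obs(); r=Rt(o); g=rpy if isinstance(rpy,R) else R.from_euler("xyz",rpy)
    l=r.inv().apply(np.array(pos)-o["ee_pos"])*1000; w=(r.inv()*g).as_rotvec()
    return np.round(l,1), np.round(w,3)
def snap(n,name,box=None,s=1):
    o=get_obs(); im=vision.camera(n); c=im
    if box: c=im[box[1]:box[3],box[0]:box[2]]
    c=cv2.resize(c,None,fx=s,fy=s,interpolation=cv2.INTER_CUBIC); cv2.imwrite(f"pics/{name}.png",c); return im,o
E
python3 - <<'E'
from h import *
a=cv2.imread("pics/a_scene.png");b=cv2.imread("pics/a_side.png")
cv2.imwrite("pics/b1.png",cv2.resize(a[160:280,110:290],None,fx=4,fy=4,interpolation=2))
cv2.imwrite("pics/b2.png",cv2.resize(b[190:320,265:425],None,fx=4,fy=4,interpolation=2))
cv2.imwrite("pics/b3.png",cv2.resize(a[200:350,270:470],None,fx=4,fy=4,interpolation=2))
E
```

```text
(no output)
```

View pics/b1.png

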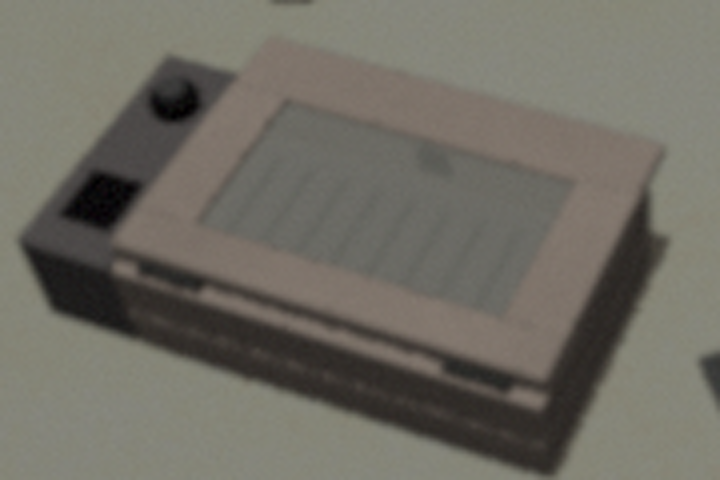

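View pics/b2.png

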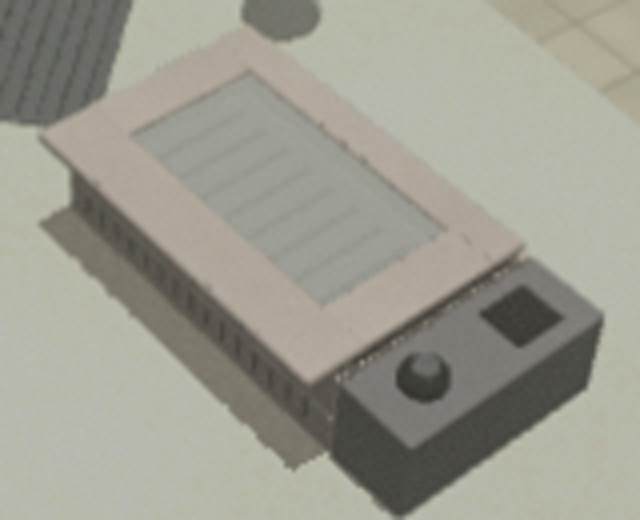

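View pics/b3.png

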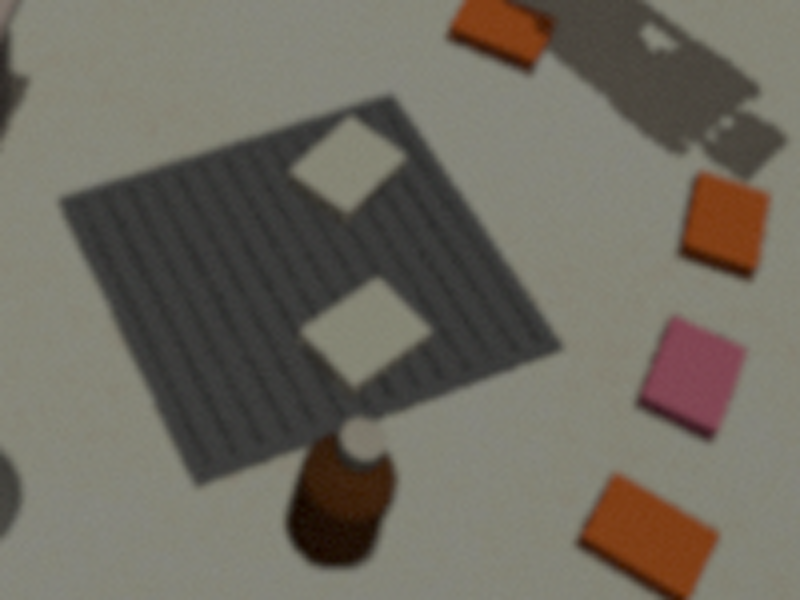

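```bash
python3 - <<'E'
from h import *
np.set_printoptions(precision=4,suppress=True)
sc=np.array([[663,148],[272,36],[115,240],[545,380]])/4+[110,160]
sd=np.array([[40,138],[312,380],[523,248],[245,28]])/4+[265,190]
A=onz("scene",sc,.112);B=onz("side",sd,.112)
print("lid FL,FR,RR,RL\n",A,"\n",B)
for X in(A,B):
    print([round(np.linalg.norm(X[i]-X[(i+1)%4]),4) for i in range(4)],"yaw",np.degrees(np.arctan2(*( (X[0]-X[1])[[0,1]]*[-1,1]))), (X.mean(0)))
def tri(u,v):
    o1,d1=rays("scene",u);o2,d2=rays("side",v);d1=d1[0]/np.linalg.norm(d1);d2=d2[0]/np.linalg.norm(d2)
    s=np.linalg.lstsq(np.c_[d1,-d2],o2-o1,rcond=None)[0];return (o1+s[0]*d1+o2+s[1]*d2)/2,np.linalg.norm(o1+s[0]*d1-o2-s[1]*d2)
for i in range(4):print(tri(sc[i],sd[i]))
print("btn",tri([110+175/4,160+84/4],[265+425/4,190+360/4]))
# plates
for n,bx in(("scene",(270,200,420,330)),("side",(210,165,305,225))):
    im=cv2.imread(f"pics/a_{n}.png");hsv=cv2.cvtColor(im,40)
    # mat polygon: dark; white inside
    g=im.min(2); print(n)
    m=np.zeros(g.shape,np.uint8); m[bx[1]:bx[3],bx[0]:bx[2]]=(g[bx[1]:bx[3],bx[0]:bx[2]]>(125 if n=="scene" else 140))*255
    cs,_=cv2.findContours(m,cv2.RETR_EXTERNAL,cv2.CHAIN_APPROX_NONE)
    for c in cs:
        a=cv2.contourArea(c)
        if 80<a<1500:
            W=onz(n,c[:,0,:].astype(float),.022)[:,:2]
            r=cv2.minAreaRect((W*1000).astype(np.float32)); print(a,c[:,0].mean(0),r)
E
```

```text
lid FL,FR,RR,RL
 [[ 0.4322  0.0273  0.112 ]
 [ 0.4511 -0.3072  0.112 ]
 [ 0.6758 -0.291   0.112 ]
 [ 0.6548  0.0427  0.112 ]] 
 [[ 0.4273  0.0177  0.112 ]
 [ 0.4568 -0.313   0.112 ]
 [ 0.6748 -0.3012  0.112 ]
 [ 0.6511  0.035   0.112 ]]
[np.float64(0.3351), np.float64(0.2253), np.float64(0.3343), np.float64(0.2231)] yaw 3.2377578446013033 [ 0.5535 -0.132   0.112 ]
[np.float64(0.3321), np.float64(0.2184), np.float64(0.337), np.float64(0.2245)] yaw 5.098592853737088 [ 0.5525 -0.1404  0.112 ]
(array([0.4292, 0.0243, 0.1066]), np.float64(0.003479711655076741))
(array([ 0.454 , -0.31  ,  0.1119]), np.float64(0.00810398145875521))
(array([ 0.6755, -0.2966,  0.1077]), np.float64(0.006297755003380208))
(array([0.6534, 0.0402, 0.1077]), np.float64(0.002931986263374895))
btn (array([ 0.5331, -0.3451,  0.1157]), np.float64(0.006559613835547172))
scene
side
```

```bash
python3 - <<'E'
from h import *
np.set_printoptions(precision=4,suppress=True)
for yaw in (180-17,):
    print(goto([.40,-.12,.40],[np.pi,0,np.radians(yaw)]))
im=cv2.imread("pics/a_scene.png");g=im.min(2);print(g[240,357],g[283,362],g[265,330],g[330,300])
im=cv2.imread("pics/a_side.png");g=im.min(2);print(g[182,260],g[202,236],g[195,255])
E
```

```text
(array([-413.4, -491.1, -194.6]), array([-0.001, -0.   , -0.136]))
116 116 60 124
165 166 91
```

play_rows(
  moves=[
    {"claw":1,"linear":[-50,-60,-190],"turn":[0,0,-0.03]},
    {"claw":1,"linear":[-100,-120,-195],"turn":[0,0,-0.06]},
    {"claw":1,"linear":[-413,-491,-195],"turn":[0,0,-0.136]},
    {"claw":0,"linear":[-413,-491,-195],"turn":[0,0,-0.136]},
    {"claw":0,"linear":[-413,-491,-195],"turn":[0,0,-0.136]},
    {"claw":0,"linear":[-413,-491,-195],"turn":[0,0,-0.136]},
    {"claw":0,"linear":[-413,-491,-195],"turn":[0,0,-0.136]},
    {"claw":0,"linear":[-413,-491,-195],"turn":[0,0,-0.136]},
  ],
)

```text
time_s: 1.15
ee_pos: [0.3457, 0.0753, 0.368]
eef_rot: [-3.141, 0.0, 2.845]
force: [0.9, 0.8, 0.0]
grip_width: 0.0475
```

```bash
python3 - <<'E'
from h import *
o=get_obs();print(o['time_s'],o['ee_pos'],o['eef_rot'],o['qpos'],o['force'],goto([.40,-.12,.40],[np.pi,0,np.radians(163)]))
E
```

```text
1.15 [0.34566632 0.0752751  0.36804115] [-3.14095964e+00  3.35730605e-04  2.84515973e+00] [ 1.11326588e-01 -2.31839140e-01  1.70119877e+00 -7.17936333e-04
  1.67217582e+00 -1.16310939e+00] [0.93648109 0.82732257 0.02604388] (array([-109. , -170.9,  -31.8]), array([-0.001,  0.   ,  0.   ]))
```

play_rows(
  moves=[
    {"claw":0,"linear":[-109,-171,-32],"turn":[0,0,0]},
    {"claw":0,"linear":[-109,-171,-32],"turn":[0,0,0]},
    {"claw":0,"linear":[-109,-171,-32],"turn":[0,0,0]},
    {"claw":0,"linear":[-109,-171,-32],"turn":[0,0,0]},
    {"claw":0,"linear":[-109,-171,-32],"turn":[0,0,0]},
    {"claw":0,"linear":[-109,-171,-32],"turn":[0,0,0]},
  ],
)

```text
time_s: 1.9
ee_pos: [0.3998, -0.1193, 0.4001]
eef_rot: [-3.141, 0.0, 2.846]
force: [0.6, -0.3, -0.4]
grip_width: 0.0007
```

```bash
python3 - <<'E'
from h import *
im,o=snap("wrist","c_wrist")
im,_=snap("scene","c_scene")
im,_=snap("side","c_side")
print(o['time_s'],o['ee_pos'],o['eef_rot'],o['qpos'],o['force'])
import pickle; pickle.dump(o,open("c.pkl","wb"))
E
```

```text
1.9 [ 0.39979412 -0.11933155  0.40007547] [-3.14111891e+00  1.92270886e-04  2.84568846e+00] [-3.77602475e-01 -7.79049727e-02  1.49833519e+00 -4.61667068e-04
  1.72093213e+00 -1.65256367e+00] [ 0.62800308 -0.25582733 -0.36732826]
```

View pics/c_wrist.png

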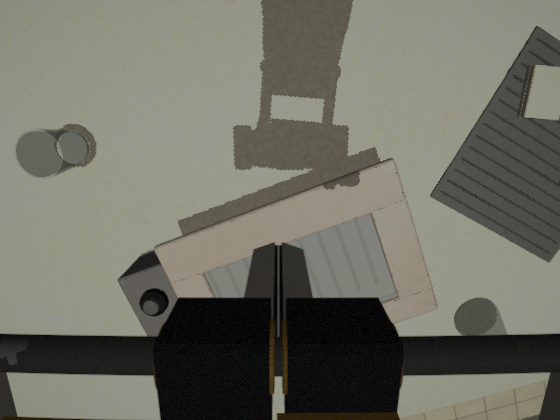

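View pics/c_side.png

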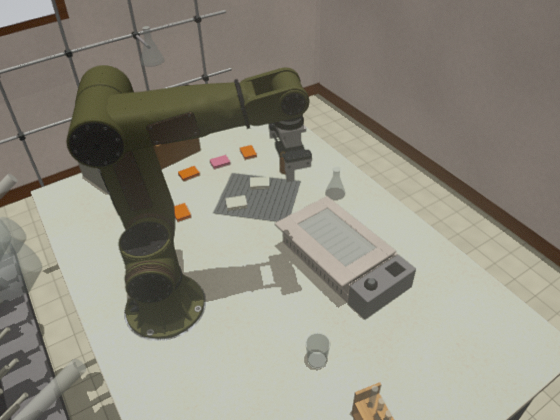

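```bash
python3 - <<'E'
from h import *
a=cv2.imread("pics/c_wrist.png")
cv2.imwrite("pics/d1.png",cv2.resize(a[150:350,110:260],None,fx=4,fy=3,interpolation=2))
cv2.imwrite("pics/d2.png",cv2.resize(a[140:330,330:480],None,fx=4,fy=3,interpolation=2))
cv2.imwrite("pics/d3.png",cv2.resize(a[20:270,425:560],None,fx=4,fy=2.4,interpolation=2))
E
```

```text
(no output)
```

View pics/d1.png

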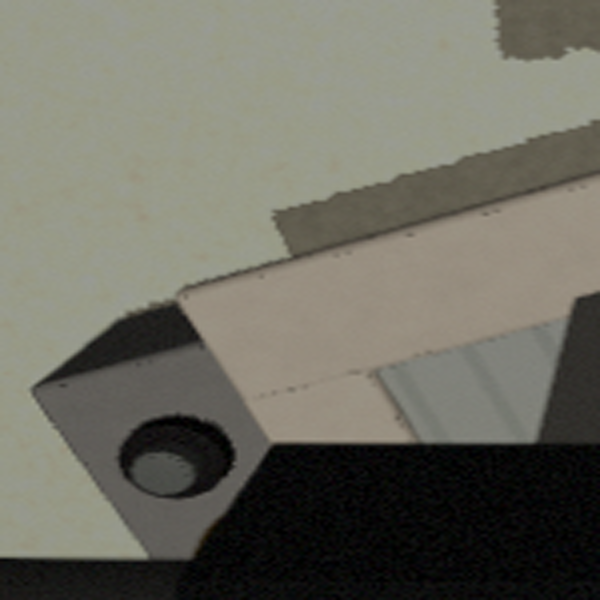

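View pics/d2.png

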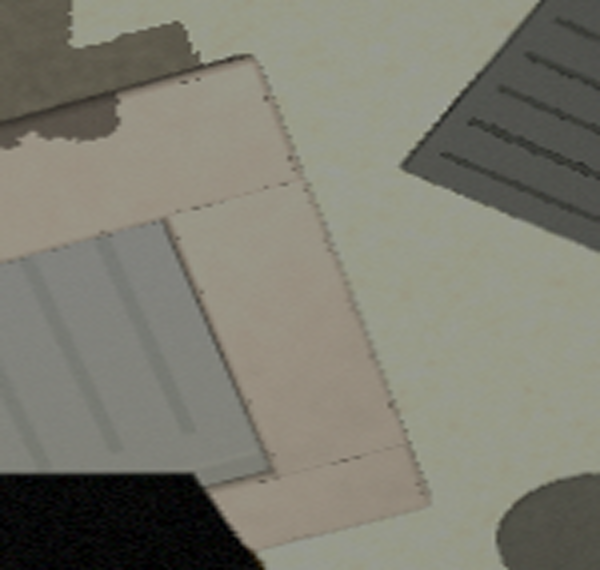

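```bash
python3 - <<'E'
from h import *
import pickle; o=pickle.load(open("c.pkl","rb"))
np.set_printoptions(precision=4,suppress=True)
P=onz("wrist",[[155.75,249],[393.75,160.7],[437,307.7]],.112,o);print(P)
print([np.linalg.norm(P[0]-P[1]),np.linalg.norm(P[2]-P[1])])
d=P[1]-P[0];yaw=np.arctan2(-d[0],d[1]);print("yaw",np.degrees(yaw), np.degrees(np.arctan2(*(P[2]-P[1])[[1,0]])))
print("btn",onz("wrist",[[151.25,307.3]],.110,o))
def f(pos):pass
c,s=np.cos(yaw),np.sin(yaw)
lf=(P[0]+P[1])/2; fl=lf+.133*np.array([c,s,0]); print("lidfront",lf,"floor",fl,"hinge",fl+.097*np.array([c,s,0]))
E
```

```text
[[ 0.4539 -0.3094  0.112 ]
 [ 0.4304  0.0237  0.112 ]
 [ 0.6528  0.0389  0.112 ]]
[np.float64(0.3338484292390863), np.float64(0.22295843870432666)]
yaw 4.036490659202084 3.925911860258111
btn [[ 0.5349 -0.3498  0.11  ]]
lidfront [ 0.4421 -0.1428  0.112 ] floor [ 0.5748 -0.1335  0.112 ] hinge [ 0.6716 -0.1267  0.112 ]
```

View pics/d3.png

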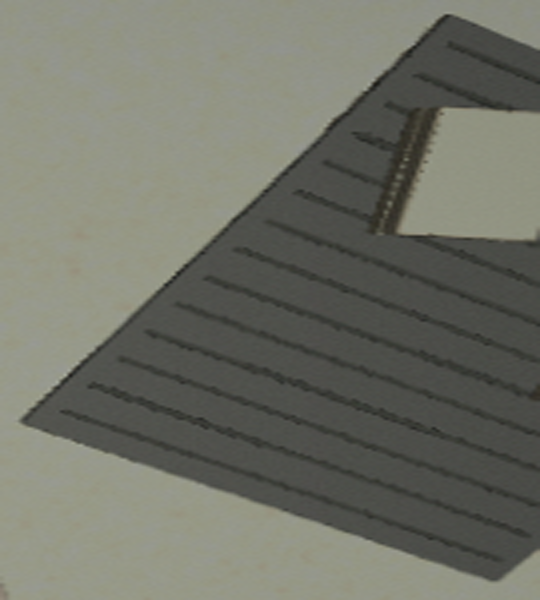

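```bash
python3 - <<'E'
from h import *
for z in(.13,.1,.096):print(goto([.45,-.142,z],[np.pi,0,np.radians(163)]))
E
```

```text
(array([-54.4,  -7.1, 270.4]), array([-0.001,  0.001,  0.002]))
(array([-54.4,  -7. , 300.4]), array([-0.001,  0.001,  0.002]))
(array([-54.4,  -7. , 304.4]), array([-0.001,  0.001,  0.002]))
```

play_rows(
  moves=[
    {"claw":0,"linear":[-54,-7,60],"turn":[0,0,0]},
    {"claw":0,"linear":[-54,-7,120],"turn":[0,0,0]},
    {"claw":0,"linear":[-54,-7,180],"turn":[0,0,0]},
    {"claw":0,"linear":[-54,-7,230],"turn":[0,0,0]},
    {"claw":0,"linear":[-54,-7,260],"turn":[0,0,0]},
    {"claw":0,"linear":[-54,-7,275],"turn":[0,0,0]},
    {"claw":0,"linear":[-54,-7,283],"turn":[0,0,0]},
    {"claw":0,"linear":[-54,-7,283],"turn":[0,0,0]},
  ],
)

```text
time_s: 3.05
ee_pos: [0.45, -0.1418, 0.1179]
eef_rot: [-3.141, 0.002, 2.847]
force: [-0.3, 0.2, 0.1]
grip_width: 0.0003
```

play_rows(
  moves=[
    {"claw":0,"linear":[0,0,3],"turn":[0,0,0]},
    {"claw":0,"linear":[0,0,6],"turn":[0,0,0]},
    {"claw":0,"linear":[0,0,9],"turn":[0,0,0]},
    {"claw":0,"linear":[0,0,12],"turn":[0,0,0]},
    {"claw":0,"linear":[0,0,12],"turn":[0,0,0]},
  ],
)

```text
time_s: 3.68
ee_pos: [0.4501, -0.1419, 0.1062]
eef_rot: [-3.141, 0.002, 2.847]
force: [-1.4, 0.6, 2.8]
grip_width: 0.0007
```

play_rows(
  moves=[
    {"claw":0,"linear":[0,0,2],"turn":[0,0,0]},
    {"claw":0,"linear":[0,0,4],"turn":[0,0,0]},
    {"claw":0,"linear":[0,0,6],"turn":[0,0,0]},
    {"claw":0,"linear":[0,0,7],"turn":[0,0,0]},
    {"claw":0,"linear":[0,0,7],"turn":[0,0,0]},
  ],
)

```text
time_s: 4.3
ee_pos: [0.4503, -0.1421, 0.1016]
eef_rot: [-3.14, 0.003, 2.847]
force: [-16.8, 6.1, 35.5]
grip_width: 0.0002
```

play_rows(
  moves=[
    {"claw":0,"linear":[0,0,-5],"turn":[0,0,0]},
    {"claw":0,"linear":[0,0,-15],"turn":[0,0,0]},
    {"claw":0,"linear":[0,0,-40],"turn":[0,0,0]},
    {"claw":0,"linear":[0,0,-70],"turn":[0,0,0]},
    {"claw":0,"linear":[0,0,-80],"turn":[0,0,0]},
    {"claw":0,"linear":[0,0,-80],"turn":[0,0,0]},
  ],
)

```text
time_s: 5.05
ee_pos: [0.4501, -0.1419, 0.1814]
eef_rot: [-3.14, 0.003, 2.847]
force: [-0.5, -0.4, 0.4]
grip_width: 0.0007
```

```bash
python3 - <<'E'
from h import *
im,o=snap("wrist","e_wrist")
im,_=snap("side","e_side",(225,150,435,330),3.5)
print(o['time_s'],o['ee_pos'],o['eef_rot'],o['qpos'],o['force'])
E
```

```text
5.05 [ 0.45005359 -0.14192141  0.1813882 ] [-3.14044394  0.00346239  2.84683023] [-3.82626433e-01  1.46164715e-01  1.76723257e+00 -8.93447918e-04
  1.22464566e+00 -1.65835671e+00] [-0.45850724 -0.35657641  0.38537585]
```

View pics/e_side.png

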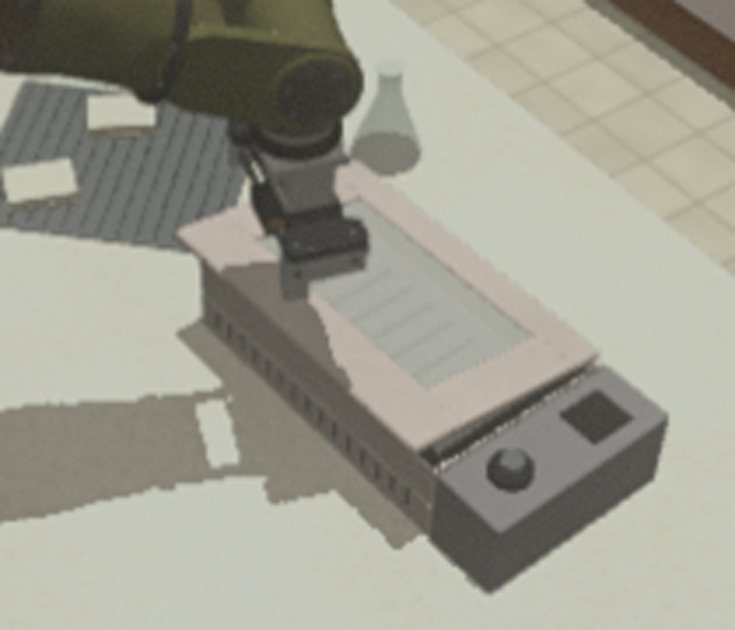

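```bash
cat >> h.py <<'E'
YD=np.radians(4.0); FC=np.array([.5713,-.1337,.045]); RD=R.from_euler("z",YD)
def D(p): return RD.apply(p)+[FC[0],FC[1],0]     # floor-centre frame (z from bench) -> world
def TO(theta,yaw=YD,flip=1):
    """tool; theta=tilt, fingers leaning outward (+) in azimuth yaw; flip=1 tool x inward"""
    r=R.from_euler("z",yaw)*R.from_euler("y",-theta)
    return r*(R.from_euler("z",np.pi) if flip else R.identity())*R.from_euler("x",np.pi)
E
python3 - <<'E'
from h import *
t=np.radians(50)
print(TO(0).as_euler("xyz"))
print(goto(D([-.19,0,.18]),TO(t)))
print(D([-.19,0,.18]))
E
```

```text
[ 3.14159265  0.         -3.07177948]
(array([ 63.5, -24.7,   0.4]), array([-0.16 , -0.861, -0.34 ]))
[ 0.38176283 -0.14695373  0.18      ]
```

play_rows(
  moves=[
    {"claw":0,"linear":[63,-25,0],"turn":[0,0,0]},
    {"claw":0,"linear":[63,-25,0],"turn":[-0.03,-0.17,-0.07]},
    {"claw":0,"linear":[63,-25,0],"turn":[-0.06,-0.34,-0.14]},
    {"claw":0,"linear":[63,-25,0],"turn":[-0.1,-0.52,-0.2]},
    {"claw":0,"linear":[63,-25,0],"turn":[-0.13,-0.69,-0.27]},
    {"claw":0,"linear":[63,-25,0],"turn":[-0.16,-0.86,-0.34]},
    {"claw":0,"linear":[63,-25,0],"turn":[-0.16,-0.86,-0.34]},
  ],
)

```text
time_s: 6.02
ee_pos: [0.396, -0.08, 0.2196]
eef_rot: [-3.106, 0.807, -3.12]
force: [1.2, -0.5, 0.0]
grip_width: 0.0005
```

```bash
python3 - <<'E'
from h import *
im,o=snap("wrist","f_wrist")
im,_=snap("side","f_side",(145,80,435,330),2.5)
print(o['time_s'],o['ee_pos'],o['eef_rot'],o['qpos'],o['force'])
print(goto(D([-.19,0,.18]),TO(np.radians(50))))
print(goto(D([-.145,0,.109]),TO(np.radians(50))))
print(goto(D([-.118,0,.109]),TO(np.radians(50))))
E
```

```text
6.025 [ 0.39604963 -0.07999394  0.21962239] [-3.10618185  0.80730532 -3.1196711 ] [-0.52854238 -0.48050115  2.39850096  0.67501691  0.5896195  -2.5538381 ] [ 1.16768949 -0.45619253  0.00129379]
(array([ 39.7, -65.8,  18.3]), array([-0.07 , -0.067, -0.03 ]))
(array([ 59.8, -60.8,  99.8]), array([-0.07 , -0.067, -0.03 ]))
(array([ 41.1, -58.9, 119.2]), array([-0.07 , -0.067, -0.03 ]))
```

View pics/f_side.png

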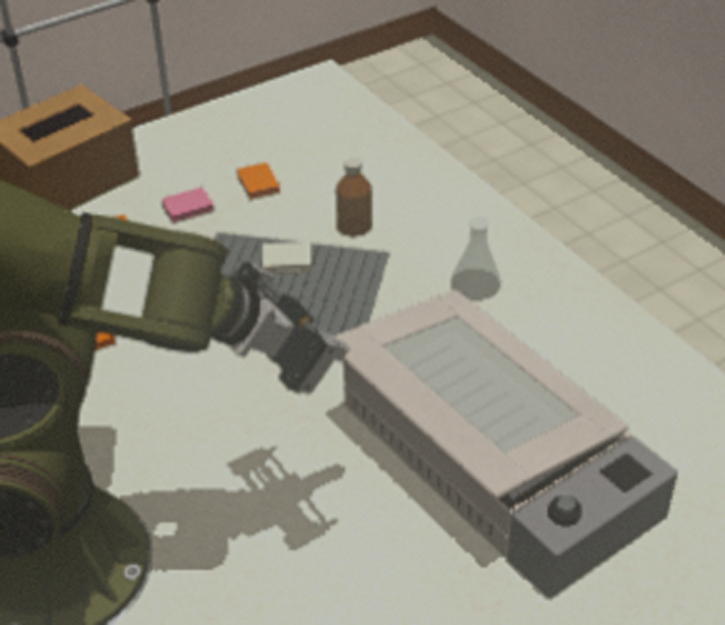

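View pics/f_wrist.png

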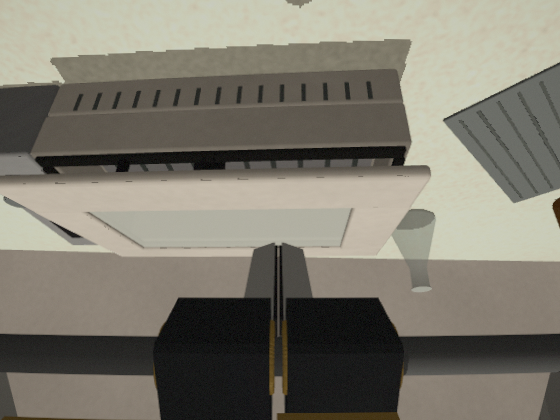

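```bash
python3 - <<'E'
from h import *
for p in([-.17,.08,.17],[-.15,.08,.112],[-.118,.08,.112]): print(D(p),goto(D(p),TO(np.radians(45),np.radians(-8))))
E
```

```text
[ 0.39613359 -0.06575348  0.17      ] (array([35.7, 15.6, 34.1]), array([0.081, 0.023, 0.113]))
[ 0.41608487 -0.06435835  0.112     ] (array([63.7, 18.5, 88.6]), array([0.081, 0.023, 0.113]))
[ 0.44800692 -0.06212614  0.112     ] (array([ 41.5,  20.8, 111.6]), array([0.081, 0.023, 0.113]))
```

play_rows(
  moves=[
    {"claw":0,"linear":[20,10,15],"turn":[0.08,0.02,0.11]},
    {"claw":0,"linear":[36,16,34],"turn":[0.08,0.02,0.11]},
    {"claw":0,"linear":[50,17,60],"turn":[0.08,0.02,0.11]},
    {"claw":0,"linear":[64,18,88],"turn":[0.08,0.02,0.11]},
    {"claw":0,"linear":[64,18,88],"turn":[0.08,0.02,0.11]},
    {"claw":0,"linear":[64,18,88],"turn":[0.08,0.02,0.11]},
  ],
)

```text
time_s: 6.88
ee_pos: [0.4152, -0.0594, 0.1207]
eef_rot: [-3.129, 0.778, 3.011]
force: [-1.0, 0.2, 0.4]
grip_width: 0.0008
```

```bash
python3 - <<'E'
from h import *
im,o=snap("wrist","g_wrist")
im,_=snap("side","g_side",(145,80,435,330),2.5)
print(o['time_s'],o['ee_pos'],o['eef_rot'],o['qpos'],o['force'])
print(TO(np.radians(45),np.radians(-8)).as_euler("xyz"), "dryer", RD.inv().apply(o['ee_pos']-[FC[0],FC[1],0]))
E
```

```text
6.875 [ 0.41522847 -0.05944396  0.12071212] [-3.12861129  0.77772669  3.01055849] [-0.29623924 -0.20328919  2.48544889  0.87050268  0.13455473 -2.55489243] [-0.99889173  0.20846118  0.38455627]
[3.14159265 0.78539816 3.00196631] dryer [-0.15051151  0.08496215  0.12071212]
```

View pics/g_wrist.png

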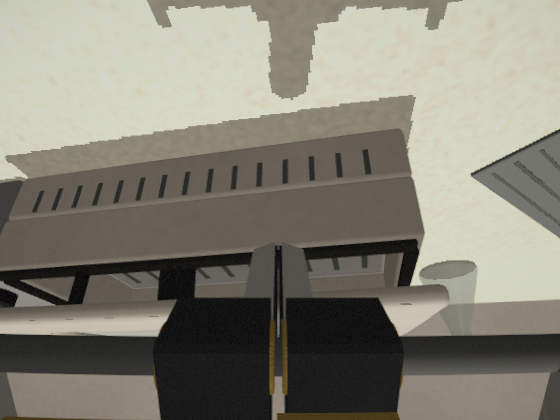

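View pics/g_side.png

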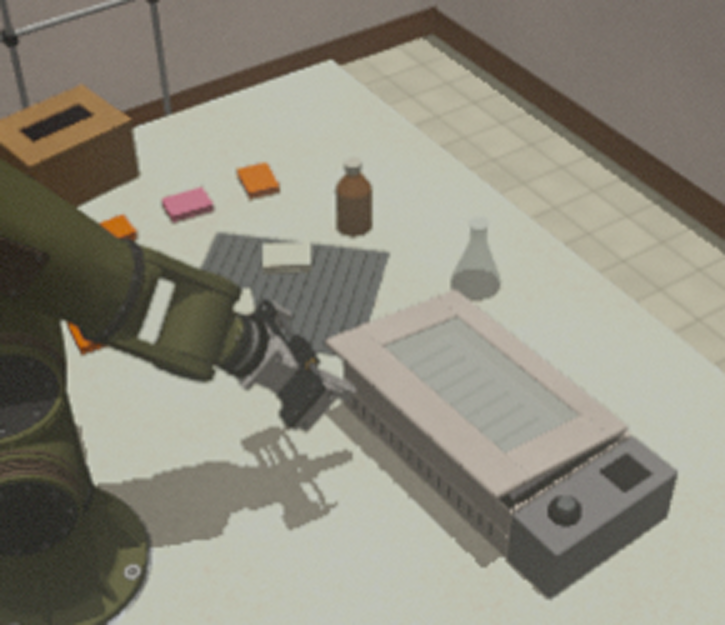

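```bash
cat >> h.py <<'E'
def arcU(a,rho=.212,off=.014,y=.08):
    return D([.097-rho*np.cos(a)-off*np.sin(a), y, .100+rho*np.sin(a)-off*np.cos(a)])
E
python3 - <<'E'
from h import *
T=TO(np.radians(45),np.radians(-8))
print(goto(D([-.122,.08,.113]),T))
for a in(.1,.2,.3,.4,.5,.6): print(a,goto(arcU(a),T)[0])
E
```

```text
(array([-14.6,   1.4,  26.1]), array([-0.008, -0.006,  0.005]))
0.1 [-15.2   2.8  34.8]
0.2 [-31.3   3.   21. ]
0.3 [-48.7   3.6   8.8]
0.4 [-67.1   4.7  -1.6]
0.5 [-86.5   6.2 -10.2]
0.6 [-106.6    8.1  -16.7]
```

play_rows(
  moves=[
    {"claw":0,"linear":[-7,1,14],"turn":[0,0,0]},
    {"claw":0,"linear":[-14,2,26],"turn":[0,0,0]},
    {"claw":0,"linear":[-15,3,33],"turn":[0,0,0]},
    {"claw":0,"linear":[-15,3,33],"turn":[0,0,0]},
  ],
)

```text
time_s: 7.48
ee_pos: [0.4493, -0.0582, 0.1143]
eef_rot: [-3.123, 0.772, 3.01]
force: [-0.9, 1.4, -3.5]
grip_width: 0.0007
```

```bash
python3 - <<'E'
from h import *
im,_=snap("side","h_side",(205,130,435,310),3)
T=TO(np.radians(45),np.radians(-8));o=get_obs();print(o['ee_pos'],o['qpos'],RD.inv().apply(o['ee_pos']-[FC[0],FC[1],0]))
for a in(.1,.2,.3,.4,.5,.6,.7): print(a,goto(arcU(a),T))
E
```

```text
[ 0.44931402 -0.0582034   0.11447916] [-0.24685732 -0.08783769  2.41017196  0.90263951  0.07894886 -2.55427283] [-0.11642245  0.08382201  0.11447916]
0.1 (array([ 3.7, -3.4,  6.5]), array([-0.013, -0.013,  0.006]))
0.2 (array([-12.3,  -3.3,  -7.4]), array([-0.013, -0.013,  0.006]))
0.3 (array([-29.6,  -2.7, -19.7]), array([-0.013, -0.013,  0.006]))
0.4 (array([-48. ,  -1.7, -30.3]), array([-0.013, -0.013,  0.006]))
0.5 (array([-67.3,  -0.3, -39. ]), array([-0.013, -0.013,  0.006]))
0.6 (array([-87.3,   1.5, -45.7]), array([-0.013, -0.013,  0.006]))
0.7 (array([-107.9,    3.8,  -50.5]), array([-0.013, -0.013,  0.006]))
```

View pics/h_side.png

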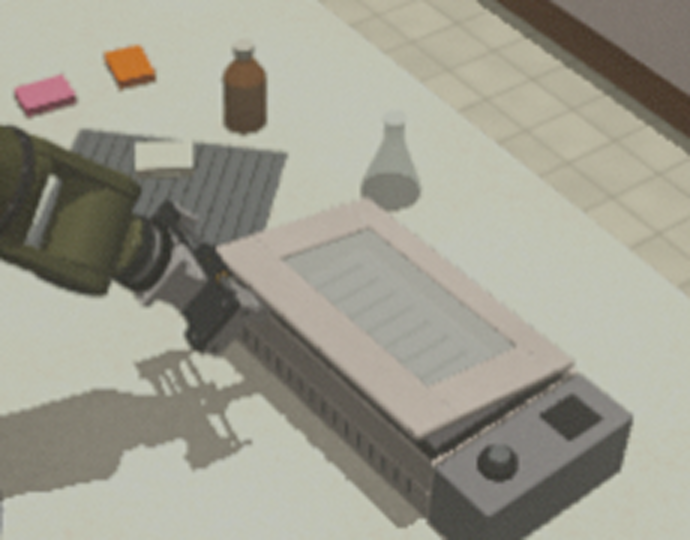

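Finger is under the edge and the lid is starting to rise. Continue along the arc.

play_rows(
  moves=[
    {"claw":0,"linear":[-6,-1,-4],"turn":[0,0,0]},
    {"claw":0,"linear":[-12,-2,-8],"turn":[0,0,0]},
    {"claw":0,"linear":[-21,-2,-14],"turn":[0,0,0]},
    {"claw":0,"linear":[-30,-2,-20],"turn":[0,0,0]},
    {"claw":0,"linear":[-48,-2,-30],"turn":[0,0,0]},
    {"claw":0,"linear":[-67,0,-39],"turn":[0,0,0]},
    {"claw":0,"linear":[-67,0,-39],"turn":[0,0,0]},
  ],
)

```text
time_s: 8.4
ee_pos: [0.4706, -0.0606, 0.191]
eef_rot: [-3.122, 0.776, 3.011]
force: [-0.7, 0.3, -1.4]
grip_width: 0.0004
```

```bash
python3 - <<'E'
from h import *
im,_=snap("side","i_side",(205,130,435,310),3)
T=TO(np.radians(45),np.radians(-8));o=get_obs();print(o['ee_pos'],o['qpos'],RD.inv().apply(o['ee_pos']-[FC[0],FC[1],0]))
for a in(.6,.7,.8,.9,1,1.1,1.2,1.3,1.4,1.5,1.6,1.7): print(a,goto(arcU(a),T))
E
```

```text
[ 0.47007096 -0.06046667  0.18987527] [-0.23645244 -0.21181814  2.28839456  0.18710125  0.29699788 -1.82532227] [-0.09587395  0.08011632  0.18987527]
0.6 (array([-19.8,   1.8,  -6.2]), array([-0.013, -0.011,  0.006]))
0.7 (array([-40.4,   4. , -10.9]), array([-0.013, -0.011,  0.006]))
0.8 (array([-61.3,   6.6, -13.5]), array([-0.013, -0.011,  0.006]))
0.9 (array([-82.3,   9.6, -14.1]), array([-0.013, -0.011,  0.006]))
1 (array([-103.2,   12.9,  -12.5]), array([-0.013, -0.011,  0.006]))
1.1 (array([-123.9,   16.5,   -8.9]), array([-0.013, -0.011,  0.006]))
1.2 (array([-143.9,   20.4,   -3.2]), array([-0.013, -0.011,  0.006]))
1.3 (array([-163.3,   24.4,    4.5]), array([-0.013, -0.011,  0.006]))
1.4 (array([-181.8,   28.7,   14.1]), array([-0.013, -0.011,  0.006]))
1.5 (array([-199.2,   33.1,   25.5]), array([-0.013, -0.011,  0.006]))
1.6 (array([-215.3,   37.6,   38.6]), array([-0.013, -0.011,  0.006]))
1.7 (array([-230. ,   42.1,   53.2]), array([-0.013, -0.011,  0.006]))
```

View pics/i_side.png

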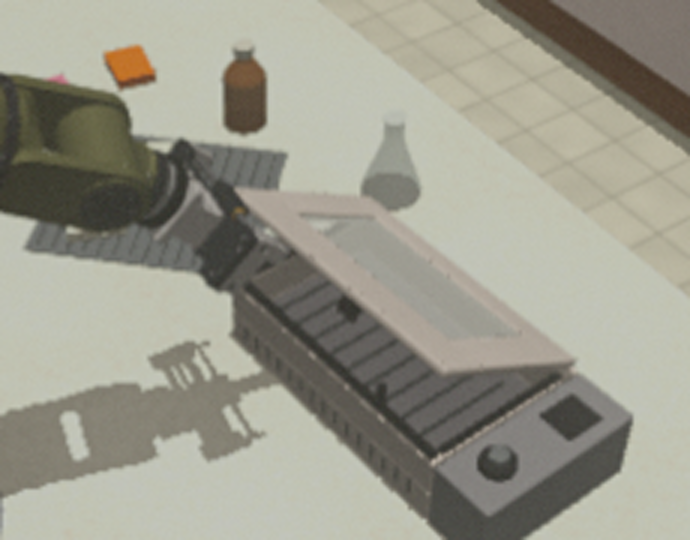

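play_rows(
  moves=[
    {"claw":0,"linear":[-20,2,-6],"turn":[0,0,0]},
    {"claw":0,"linear":[-40,4,-11],"turn":[0,0,0]},
    {"claw":0,"linear":[-61,7,-13],"turn":[0,0,0]},
    {"claw":0,"linear":[-82,10,-14],"turn":[0,0,0]},
    {"claw":0,"linear":[-103,13,-12],"turn":[0,0,0]},
    {"claw":0,"linear":[-124,16,-9],"turn":[0,0,0]},
    {"claw":0,"linear":[-144,20,-3],"turn":[0,0,0]},
    {"claw":0,"linear":[-163,24,4],"turn":[0,0,0]},
  ],
)

```text
time_s: 9.45
ee_pos: [0.5917, -0.0524, 0.2992]
eef_rot: [-3.122, 0.772, 3.011]
force: [-1.3, -0.2, -1.9]
grip_width: 0.0
```

```bash
python3 - <<'E'
from h import *
im,_=snap("side","j_side",(205,130,435,310),3)
T=TO(np.radians(45),np.radians(-8));o=get_obs();print(o['ee_pos'],o['qpos'],o['force'],RD.inv().apply(o['ee_pos']-[FC[0],FC[1],0]))
for a in(1.2,1.3,1.4,1.5,1.6,1.7): print(a,goto(arcU(a),T))
E
```

```text
[ 0.5934281  -0.05244344  0.30057321] [-0.145654   -0.04167958  1.86387683 -0.01679729  0.54542752 -1.56724565] [ 0.5195294   0.35196428 -0.66328588] [0.02774237 0.07951505 0.30057321]
1.2 (array([20.1, -3.8, -8.4]), array([-0.013, -0.011,  0.007]))
1.3 (array([ 0.8,  0.3, -0.7]), array([-0.013, -0.011,  0.007]))
1.4 (array([-17.7,   4.5,   8.9]), array([-0.013, -0.011,  0.007]))
1.5 (array([-35.1,   8.9,  20.3]), array([-0.013, -0.011,  0.007]))
1.6 (array([-51.2,  13.4,  33.4]), array([-0.013, -0.011,  0.007]))
1.7 (array([-65.9,  17.9,  48. ]), array([-0.013, -0.011,  0.007]))
```

View pics/j_side.png

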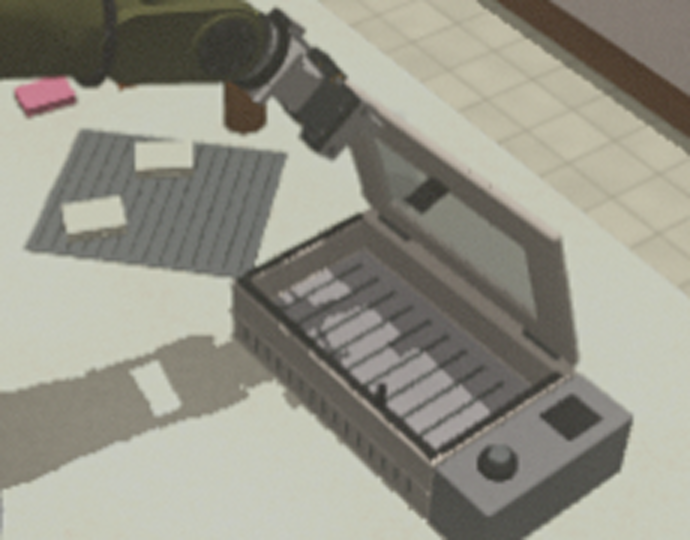

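play_rows(
  moves=[
    {"claw":0,"linear":[-18,4,9],"turn":[0,0,0]},
    {"claw":0,"linear":[-35,9,20],"turn":[0,0,0]},
    {"claw":0,"linear":[-51,13,33],"turn":[0,0,0]},
    {"claw":0,"linear":[-59,15,41],"turn":[0,0,0]},
    {"claw":0,"linear":[-59,15,41],"turn":[0,0,0]},
    {"claw":0,"linear":[-59,15,-20],"turn":[0,0,0]},
    {"claw":0,"linear":[-59,15,-80],"turn":[0,0,0]},
    {"claw":1,"linear":[-59,15,-110],"turn":[0,0,0]},
  ],
)

```text
time_s: 10.5
ee_pos: [0.5595, -0.0307, 0.4233]
eef_rot: [-3.122, 0.778, 3.011]
force: [0.5, 1.1, -0.5]
grip_width: 0.0073
```

```bash
python3 - <<'E'
from h import *
im,_=snap("side","k_side",(185,100,435,310),3)
o=get_obs();print(o['ee_pos'],o['qpos'],o['force'],RD.inv().apply(o['ee_pos']-[FC[0],FC[1],0]))
print(onz("side",np.array([[164/3+205,155/3+130],[95/3+205,215/3+130]]),.022))
E
```

```text
[ 0.55867933 -0.03051688  0.42607263] [-0.10082106 -0.19057347  1.71373171 -0.05334908  0.83839148 -1.51430666] [-1.29826016  0.7306291   5.44704893] [-0.00539224  0.10381215  0.42607263]
[[0.55337083 0.34091055 0.022     ]
 [0.41994371 0.28649196 0.022     ]]
```

View pics/k_side.png

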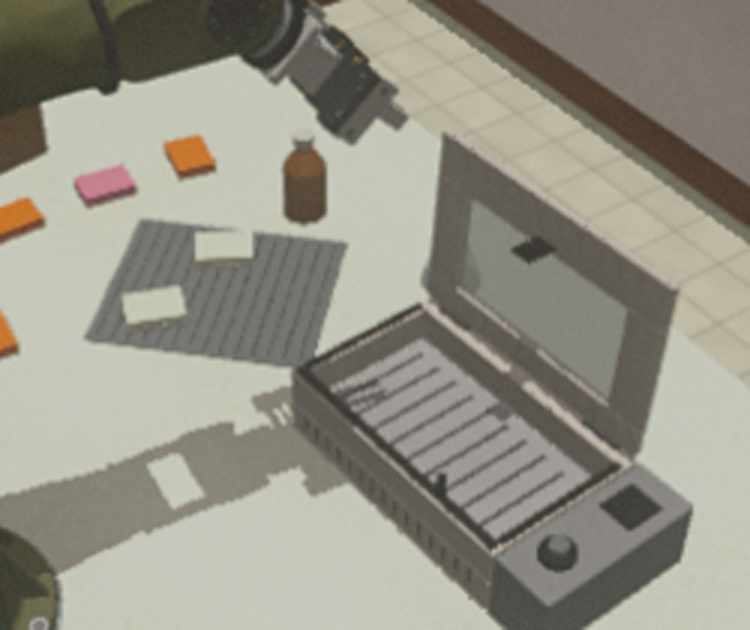

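```bash
python3 - <<'E'
from h import *
print(goto([.38,.25,.40],TO(0,np.radians(33))))
E
```

```text
(array([ 170. ,  252.4, -136.7]), array([-0.293,  0.742, -0.677]))
```

play_rows(
  moves=[
    {"claw":1,"linear":[170,252,-137],"turn":[-0.293,0.742,-0.677]},
    {"claw":1,"linear":[170,252,-137],"turn":[-0.293,0.742,-0.677]},
    {"claw":1,"linear":[170,252,-137],"turn":[-0.293,0.742,-0.677]},
    {"claw":1,"linear":[170,252,-137],"turn":[-0.293,0.742,-0.677]},
    {"claw":1,"linear":[170,252,-137],"turn":[-0.293,0.742,-0.677]},
    {"claw":1,"linear":[170,252,-137],"turn":[-0.293,0.742,-0.677]},
    {"claw":1,"linear":[170,252,-137],"turn":[-0.293,0.742,-0.677]},
    {"claw":1,"linear":[170,252,-137],"turn":[-0.293,0.742,-0.677]},
  ],
)

```text
time_s: 11.55
ee_pos: [0.3801, 0.2489, 0.3999]
eef_rot: [-3.141, 0.001, -2.567]
force: [0.4, -0.5, 0.3]
grip_width: 0.091
```

```bash
python3 - <<'E'
from h import *
im,o=snap("wrist","l_wrist")
import pickle; pickle.dump(o,open("l.pkl","wb"))
print(o['time_s'],o['ee_pos'],o['qpos'],o['force'],goto([.38,.25,.40],TO(0,np.radians(33)),o))
E
```

```text
11.55 [0.38013255 0.24894948 0.39994742] [ 4.99548147e-01  9.16790349e-03  1.41437662e+00 -6.23192207e-04
  1.71661806e+00 -1.64584129e+00] [ 0.43767125 -0.54507773  0.26763052] (array([-0.5,  1. , -0.1]), array([-0.001,  0.001, -0.001]))
```

View pics/l_wrist.png

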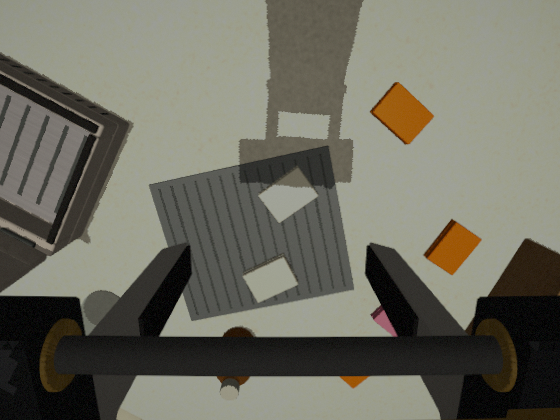

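```bash
cat >> h.py <<'E'
def plates(im,n,o,box,thr,z=.022):
    g=im.min(2); m=np.zeros(g.shape,np.uint8); x0,y0,x1,y1=box
    m[y0:y1,x0:x1]=(g[y0:y1,x0:x1]>thr)*255
    m=cv2.morphologyEx(m,cv2.MORPH_OPEN,np.ones((3,3)))
    out=[]
    for c in cv2.findContours(m,cv2.RETR_EXTERNAL,cv2.CHAIN_APPROX_NONE)[0]:
        if cv2.contourArea(c)<300: continue
        W=onz(n,c[:,0,:].astype(float),z,o)[:,:2]
        (cx,cy),(w,h),a=cv2.minAreaRect((W*1000).astype(np.float32))
        if w<h: ax=a
        else: ax=a+90; w,h=h,w   # ax = azimuth of short (56) side
        out.append(dict(px=c[:,0].mean(0).round(),c=np.round([cx/1000,cy/1000],4),w=round(w,1),h=round(h,1),short_az=round((ax+90)%180-90,1)))
    return out
E
python3 - <<'E'
from h import *
import pickle; o=pickle.load(open("l.pkl","rb"));im=cv2.imread("pics/l_wrist.png")
g=im.min(2);print(g[194,288],g[172,302],g[279,270],g[230,250],g[150,300])
for t in(85,100): 
    for p in plates(im,"wrist",o,(200,150,350,310),t):print(t,p)
cv2.imwrite("pics/m.png",cv2.resize(im[150:320,220:350],None,fx=4,fy=3.5,interpolation=2))
E
```

```text
151 56 146 86 83
85 {'px': array([308., 303.]), 'c': array([0.5508, 0.4099]), 'w': 35.4, 'h': 151.6, 'short_az': 32.9}
85 {'px': array([270., 280.]), 'c': array([0.552 , 0.3428]), 'w': 57.3, 'h': 77.3, 'short_az': 59.3}
85 {'px': array([298., 208.]), 'c': array([0.4322, 0.3056]), 'w': 80.7, 'h': 126.0, 'short_az': 31.8}
85 {'px': array([342., 215.]), 'c': array([0.403 , 0.3761]), 'w': 30.9, 'h': 119.8, 'short_az': -54.2}
85 {'px': array([221., 162.]), 'c': array([0.4291, 0.1744]), 'w': 38.0, 'h': 60.3, 'short_az': 30.0}
100 {'px': array([309., 304.]), 'c': array([0.5506, 0.4118]), 'w': 33.5, 'h': 148.3, 'short_az': 32.9}
100 {'px': array([270., 280.]), 'c': array([0.5518, 0.3425]), 'w': 55.7, 'h': 75.7, 'short_az': 59.8}
100 {'px': array([287., 199.]), 'c': array([0.4169, 0.2887]), 'w': 55.7, 'h': 75.6, 'short_az': 68.9}
100 {'px': array([345., 214.]), 'c': array([0.3996, 0.3803]), 'w': 20.0, 'h': 113.7, 'short_az': -54.2}
100 {'px': array([218., 159.]), 'c': array([0.4288, 0.173 ]), 'w': 33.2, 'h': 60.0, 'short_az': 32.9}
```

View pics/m.png

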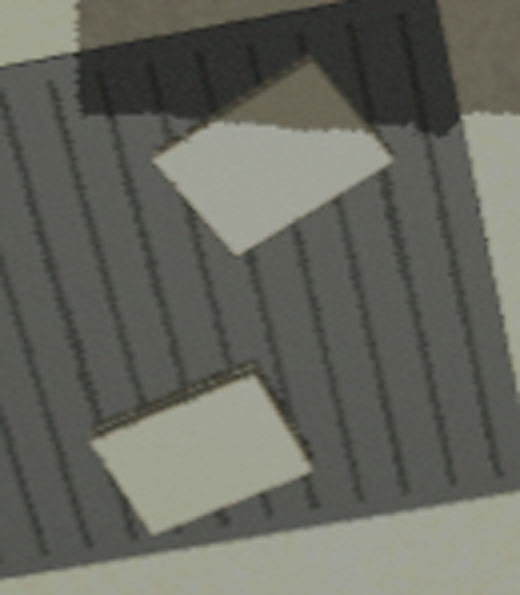

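```bash
cat > kin.py <<'E'
from h import *
from scipy.optimize import least_squares
Y=lambda a:R.from_euler("y",a); Z=lambda a:R.from_euler("z",a)
def fk(q,p):
    h,a1,L2,e,L3,Lt=p[:6]
    r1=Z(q[0]); r2=r1*Y(q[1]); r3=r2*Y(q[2]); r5=r3*Z(q[3])*Y(q[4])
    pos=r1.apply([a1,0,h])+r2.apply([0,0,L2])+r3.apply([e,0,L3])+r5.apply([0,0,Lt])
    return pos, r5*Z(q[5])
E
python3 - <<'E'
from kin import *
np.set_printoptions(precision=4,suppress=True)
data=[([1.07137916,.300493,1.521598,-2.9e-5,1.320728,-.066589],[.230562,.4990335,.204867],[-3.14036,0,2.70877]),
([.111327,-.231839,1.701199,-.000718,1.672176,-1.163109],[.345666,.075275,.368041],[-3.14096,.0003,2.84516]),
([-.3776,-.077905,1.498335,-.00046,1.720932,-1.652564],[.399794,-.119332,.400075],[-3.1411,.0002,2.84569]),
([-.382626,.146165,1.767233,-.00089,1.224646,-1.658357],[.450054,-.141921,.181388],[-3.14044,.0035,2.84683]),
([-.528542,-.480501,2.398501,.675017,.58962,-2.553838],[.39605,-.079994,.219622],[-3.10618,.8073,-3.11967]),
([-.296239,-.203289,2.485449,.870503,.134555,-2.554892],[.415228,-.059444,.120712],[-3.1286,.7777,3.01056]),
([-.236452,-.211818,2.288395,.187101,.296998,-1.825322],[.470071,-.060467,.189875],None),
([-.145654,-.04168,1.863877,-.016797,.545428,-1.567246],[.593428,-.052443,.300573],None),
([.499548,.009168,1.414377,-.000623,1.716618,-1.645841],[.380133,.248949,.399947],[-3.141,.001,-2.567])]
f=lambda p:np.concatenate([fk(q,p)[0]-x for q,x,_ in data])
s=least_squares(f,[.3,0,.4,0,.4,.3]);print(s.x,np.abs(f(s.x)).max())
for q,x,e in data:
    if e: print((fk(q,s.x)[1].inv()*R.from_euler("xyz",e)).as_rotvec())
np.save("kin.npy",s.x)
E
```

```text
[ 0.2535 -0.0201  0.451   0.0656  0.4653  0.3068] 0.03872831173256288
[ 0.     -0.      1.5708]
[-0.      0.      1.5708]
[0.     0.     1.5708]
[ 0.     -0.      1.5708]
[-0.      0.      1.5708]
[-0.      0.      1.5708]
[-0.0004  0.0002  1.5707]
```

```bash
cat > kin.py <<'E'
from h import *
from scipy.optimize import least_squares
Y=lambda a:R.from_euler("y",a); Z=lambda a:R.from_euler("z",a)
LO=np.array([-3.03,-.79,.23,-1.04,0,-2.55]);HI=np.array([3.03,2.21,2.52,4.18,3.07,2.55])
def fk(q,p):
    r1=Z(q[0]); r2=r1*Y(q[1]); r3=r2*Y(q[2]); r4=r3*Z(q[3]); r5=r4*Y(q[4])
    pos=r1.apply([p[0],p[1],p[2]])+r2.apply([p[3],0,p[4]])+r3.apply([p[5],0,p[6]])+r4.apply([p[7],p[9],0])+r5.apply([0,0,p[8]])
    return pos, r5*Z(q[5]+np.pi/2)
def ik(pos,rot,p,q0):
    w=lambda q:np.r_[(fk(q,p)[0]-pos)*5,(fk(q,p)[1].inv()*rot).as_rotvec()]
    s=least_squares(w,np.clip(q0,LO+.01,HI-.01),bounds=(LO,HI)); return s.x,np.linalg.norm(s.fun[:3]/5),np.linalg.norm(s.fun[3:])
E
python3 - <<'E'
from kin import *
np.set_printoptions(precision=4,suppress=True)
data=[([1.07137916,.300493,1.521598,-2.9e-5,1.320728,-.066589],[.230562,.4990335,.204867]),
([.111327,-.231839,1.701199,-.000718,1.672176,-1.163109],[.345666,.075275,.368041]),
([-.3776,-.077905,1.498335,-.00046,1.720932,-1.652564],[.399794,-.119332,.400075]),
([-.382626,.146165,1.767233,-.00089,1.224646,-1.658357],[.450054,-.141921,.181388]),
([-.528542,-.480501,2.398501,.675017,.58962,-2.553838],[.39605,-.079994,.219622]),
([-.296239,-.203289,2.485449,.870503,.134555,-2.554892],[.415228,-.059444,.120712]),
([-.236452,-.211818,2.288395,.187101,.296998,-1.825322],[.470071,-.060467,.189875]),
([-.145654,-.04168,1.863877,-.016797,.545428,-1.567246],[.593428,-.052443,.300573]),
([.499548,.009168,1.414377,-.000623,1.716618,-1.645841],[.380133,.248949,.399947]),
([-.24685732,-.08783769,2.41017196,.90263951,.07894886,-2.55427283],[.44931402,-.0582034,.11447916]),
([-.10082106,-.19057347,1.71373171,-.05334908,.83839148,-1.51430666],[.55867933,-.03051688,.42607263])]
f=lambda p:np.r_[np.concatenate([fk(q,p)[0]-x for q,x in data]),1e-3*np.array(p)*.0]
s=least_squares(f,[.02,0,.3,0,.45,0,.45,0,.3,0]);print(s.x,np.abs(f(s.x)).max());np.save("kin.npy",s.x)
E
```

```text
[ 0.      0.0366  0.2212  0.      0.4242  0.0409  0.4475 -0.      0.2706
 -0.    ] 1.4202857757661391e-06
```

```bash
cat > r.py <<'E'
from kin import *
P=np.load("kin.npy")
def ok(pos,rot,q0s):
    best=None
    for q0 in q0s:
        q,e,er=ik(pos,rot,P,q0)
        if best is None or e+er<best[1]+best[2]: best=(q,e,er)
    return best
E
python3 - <<'E'
from r import *
np.set_printoptions(precision=2,suppress=True)
az=.4
for flip in(0,1):
  for z in(.012,.05):
    for r in(.42,.46,.5,.54,.58,.62,.66):
      out=[]
      for th in(-75,-60,-45,-30,0,30,45,60,75):
        q0=[az-.07,.3,1.8,0,np.clip(1.0-np.radians(th),.05,3),1.57 if flip==0 else -1.57]
        q,e,er=ok([r*np.cos(az),r*np.sin(az),z],TO(np.radians(th),az,flip),[q0]); out.append(f"{th}:{'ok' if e<.002 and er<.01 else 'x%.0f'%(1000*e)}")
      print(flip,z,r,*out)
E
```

```text
0 0.012 0.42 -75:ok -60:ok -45:ok -30:ok 0:ok 30:ok 45:x2 60:x30 75:x15
0 0.012 0.46 -75:ok -60:ok -45:ok -30:ok 0:ok 30:ok 45:ok 60:ok 75:ok
0 0.012 0.5 -75:ok -60:ok -45:ok -30:ok 0:ok 30:ok 45:ok 60:ok 75:ok
0 0.012 0.54 -75:ok -60:ok -45:ok -30:ok 0:ok 30:ok 45:ok 60:ok 75:ok
0 0.012 0.58 -75:ok -60:ok -45:ok -30:ok 0:ok 30:ok 45:ok 60:ok 75:ok
0 0.012 0.62 -75:x22 -60:ok -45:ok -30:ok 0:ok 30:ok 45:ok 60:ok 75:x35
0 0.012 0.66 -75:x48 -60:x20 -45:ok -30:ok 0:ok 30:ok 45:ok 60:ok 75:ok
0 0.05 0.42 -75:ok -60:ok -45:ok -30:ok 0:ok 30:ok 45:ok 60:x30 75:x32
0 0.05 0.46 -75:ok -60:ok -45:ok -30:ok 0:ok 30:ok 45:ok 60:x4 75:x9
0 0.05 0.5 -75:ok -60:ok -45:ok -30:ok 0:ok 30:ok 45:ok 60:ok 75:ok
0 0.05 0.54 -75:ok -60:ok -45:ok -30:ok 0:ok 30:ok 45:ok 60:ok 75:ok
0 0.05 0.58 -75:ok -60:ok -45:ok -30:ok 0:ok 30:ok 45:ok 60:ok 75:ok
0 0.05 0.62 -75:x19 -60:ok -45:ok -30:ok 0:ok 30:ok 45:ok 60:ok 75:ok
0 0.05 0.66 -75:x47 -60:x20 -45:ok -30:ok 0:ok 30:ok 45:ok 60:ok 75:ok
1 0.012 0.42 -75:ok -60:ok -45:ok -30:ok 0:ok 30:ok 45:x17 60:x37 75:x59
1 0.012 0.46 -75:ok -60:ok -45:ok -30:ok 0:ok
[... 191 characters left out ...]
k -60:ok -45:ok -30:ok 0:ok 30:ok 45:x8 60:x23 75:x39
1 0.012 0.62 -75:x22 -60:ok -45:ok -30:ok 0:ok 30:ok 45:x6 60:x21 75:x35
1 0.012 0.66 -75:x48 -60:x20 -45:ok -30:ok 0:ok 30:ok 45:x4 60:x18 75:x33
1 0.05 0.42 -75:ok -60:ok -45:ok -30:ok 0:ok 30:ok 45:x11 60:x32 75:x54
1 0.05 0.46 -75:ok -60:ok -45:ok -30:ok 0:ok 30:ok 45:x9 60:x28 75:x48
1 0.05 0.5 -75:ok -60:ok -45:ok -30:ok 0:ok 30:ok 45:x8 60:x25 75:x43
1 0.05 0.54 -75:ok -60:ok -45:ok -30:ok 0:ok 30:ok 45:x6 60:x23 75:x39
1 0.05 0.58 -75:ok -60:ok -45:ok -30:ok 0:ok 30:ok 45:x5 60:x20 75:x36
1 0.05 0.62 -75:x19 -60:ok -45:ok -30:ok 0:ok 30:ok 45:x3 60:x18 75:x33
1 0.05 0.66 -75:x47 -60:x20 -45:ok -30:ok 0:ok 30:ok 45:x2 60:x16 75:x30
```

```bash
python3 - <<'E'
from r import *
import pickle; o=pickle.load(open("l.pkl","rb"))
np.set_printoptions(precision=2,suppress=True)
c=np.array([[153,160],[310,58],[392,160],[238,254]])/[4,3.5]+[220,150]
W=onz("wrist",c,.022,o);print(W,W.mean(0));d=W-np.roll(W,1,0);print([(round(np.linalg.norm(x),4),round(np.degrees(np.arctan2(x[1],x[0])),1)) for x in d])
print("mat",onz("wrist",[[150,183],[327,147],[353,289],[192,320]],.004,o))
B=np.array([.552,.3425]);A=W.mean(0)[:2]
def chk(c,z,yaw,ths=(-60,-45,-30,-15,0,15,30),flip=1):
    q=np.array([np.arctan2(c[1],c[0])-.07,.3,1.8,0,1.3,-1.57 if flip else 1.57]); 
    for th in (0,-15,-30,-45,-60): q,e,er=ik([*c,z],TO(np.radians(th),np.radians(yaw),flip),P,q)
    for th in ths:
        q,e,er=ik([*c,z],TO(np.radians(th),np.radians(yaw),flip),P,q); print(th,q,round(e*1000,1),round(er,3))
print("A");chk(A,.015,69);print("A yaw radial");chk(A,.015,35)
print("B");chk(B,.015,59.5)
for y in(.08,-.08):print("chamber",y);c=D([0,y,0])[:2];chk(c,.055,4,(0,15,30))
E
```

```text
[[0.44 0.25 0.02]
 [0.37 0.28 0.02]
 [0.39 0.33 0.02]
 [0.46 0.3  0.02]] [0.42 0.29 0.02]
[(np.float64(0.0543), np.float64(-109.9)), (np.float64(0.075), np.float64(160.0)), (np.float64(0.0555), np.float64(68.5)), (np.float64(0.0734), np.float64(-20.9))]
mat [[0.52 0.1  0.  ]
 [0.32 0.3  0.  ]
 [0.5  0.48 0.  ]
 [0.7  0.27 0.  ]]
A
-60 [ 0.74  1.04  1.13 -0.43  1.94 -1.98] 0.0 0.0
-45 [ 0.71  0.88  1.29 -0.34  1.69 -1.97] 0.0 0.0
-30 [ 0.67  0.72  1.46 -0.26  1.43 -2.01] 0.0 0.0
-15 [ 0.61  0.58  1.64 -0.16  1.15 -2.08] 0.0 0.0
0 [ 0.53  0.46  1.81 -0.    0.88 -2.24] 0.0 0.0
15 [ 0.44  0.37  1.96  0.29  0.64 -2.55] 0.4 0.007
30 [ 0.46  0.32  2.05  0.39  0.45 -2.55] 10.1 0.197
A yaw radial
-60 [ 0.56  1.1   1.01 -0.05  2.08 -1.62] 0.0 0.0
-45 [ 0.56  0.92  1.2  -0.04  1.8  -1.62] 0.0 0.0
-30 [ 0.55  0.75  1.4  -0.03  1.51 -1.62] 0.0 0.0
-15 [ 0.54  0.6   1.6  -0.02  1.2  -1.63] 0.0 0.0
0 [ 0.53  0.46  1.81 -0.    0.88 -1.65] 0.0 0.0
15 [ 0.52  0.35  2.    0.04  0.53 -1.69] 0.0 0.0
30 [ 0.51  0.3   2.17  0.34  0.15 -2.  ] 0.0 0.0
B
-60 [ 0.64  1.49  0.23 -0.5   2.36 -2.15] 2.2 0.01
-45 [ 0.62  1.24  0.59 -0.33  2.03 -2.03] 0.0 0.0
-30 [ 0.59  1.03  0.88 -0.22  1.7  -2.  ] 0.0 0.0
-15 [ 0.55  0.86  1.14 -0.12  1.38 -2.02] 0.0 0.0
0 [ 0.5   0.72  1.37 -0.    1.06 -2.11] 0.0 0.0
15 [ 0.44  0.62  1.57  0.22  0.75 -2.31] 0.0 0.0
30 [ 0.41  0.56  1.71  0.49  0.52 -2.55] 3.8 0.079
chamber 0.08
0 [-0.16  0.51  1.61  0.    1.03 -1.8 ] 0.0 0.0
15 [-0.19  0.39  1.81  0.11  0.69 -1.9 ] 0.0 0.0
30 [-0.23  0.32  2.    0.45  0.35 -2.25] 0.0 0.0
chamber -0.08
0 [-0.41  0.6   1.46 -0.    1.08 -2.05] 0.0 0.0
15 [-0.47  0.49  1.66  0.19  0.77 -2.24] 0.0 0.0
30 [-0.52  0.43  1.82  0.52  0.52 -2.55] 2.0 0.039
```

```bash
cat > g.py <<'E'
import sys
from h import *
def show(*items):
    for lab,pos,rot in items: print(lab,*goto(pos,rot))
E
python3 - <<'E'
from g import *
import pickle; o=pickle.load(open("l.pkl","rb"))
print(onz("wrist",[[402,112],[452,247],[238,338],[104,300],[88,237]],.0,o))
T=TO(0,np.radians(68.9)); A=[.4169,.2887]
show(("hi",[*A,.06],T),("lo",[*A,.007],T))
E
```

```text
[[0.21726138 0.3662328  0.        ]
 [0.34456136 0.57218821 0.        ]
 [0.68830846 0.36125433 0.        ]
 [0.75293774 0.12495199 0.        ]
 [0.66162703 0.05112333 0.        ]]
hi [-52.1  13.7 340.3] [-0.001  0.001 -0.628]
lo [-52.   13.8 393.3] [-0.001  0.001 -0.628]
```

play_rows(
  moves=[
    {"claw":1,"linear":[-52,14,60],"turn":[0,0,-0.18]},
    {"claw":1,"linear":[-52,14,120],"turn":[0,0,-0.36]},
    {"claw":1,"linear":[-52,14,180],"turn":[0,0,-0.54]},
    {"claw":1,"linear":[-52,14,240],"turn":[0,0,-0.628]},
    {"claw":1,"linear":[-52,14,300],"turn":[0,0,-0.628]},
    {"claw":1,"linear":[-52,14,335],"turn":[0,0,-0.628]},
    {"claw":1,"linear":[-52,14,340],"turn":[0,0,-0.628]},
    {"claw":1,"linear":[-52,14,340],"turn":[0,0,-0.628]},
  ],
)

```text
time_s: 12.6
ee_pos: [0.4176, 0.2888, 0.0618]
eef_rot: [-3.139, 0.003, -1.94]
force: [0.2, 0.6, 0.3]
grip_width: 0.0937
```

```bash
python3 - <<'E'
from g import *
im,o=snap("wrist","n_wrist")
T=TO(0,np.radians(68.9)); A=[.4169,.2887]
print(o['ee_pos'],o['qpos'])
show(("hi",[*A,.06],T),("lo",[*A,.007],T))
E
```

```text
[0.41755465 0.28883966 0.06177213] [ 5.33378474e-01  3.77674880e-01  1.78352858e+00 -8.27586552e-04
  9.76659371e-01 -2.23828174e+00]
hi [0.7 0.7 2.2] [-0.003  0.003 -0.001]
lo [ 0.9  0.8 55.2] [-0.003  0.003 -0.001]
```

View pics/n_wrist.png

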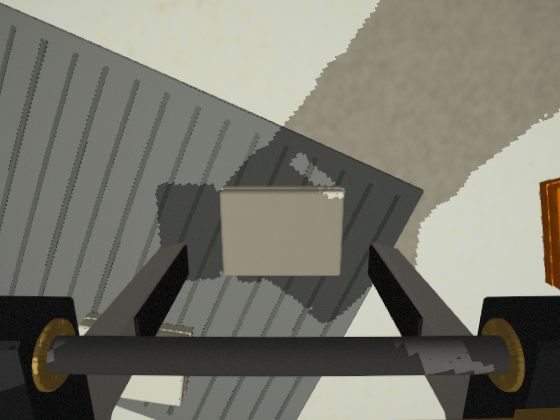

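play_rows(
  force=25,
  moves=[
    {"claw":1,"linear":[1,1,30],"turn":[0,0,0]},
    {"claw":1,"linear":[1,1,50],"turn":[0,0,0]},
    {"claw":1,"linear":[1,1,55],"turn":[0,0,0]},
    {"claw":0.6,"linear":[1,1,55],"turn":[0,0,0]},
    {"claw":0.6,"linear":[1,1,55],"turn":[0,0,0]},
    {"claw":0.6,"linear":[1,1,55],"turn":[0,0,0]},
    {"claw":0.6,"linear":[1,1,40],"turn":[0,0,0]},
    {"claw":0.6,"linear":[1,1,20],"turn":[0,0,0]},
  ],
)

```text
time_s: 13.65
ee_pos: [0.4165, 0.2885, 0.0433]
eef_rot: [-3.138, 0.003, -1.94]
force: [-0.7, -0.4, -1.4]
grip_width: 0.0762
```

```bash
python3 - <<'E'
from g import *
im,o=snap("wrist","o_wrist")
print(o['ee_pos'],o['grip_width'],o['force'])
a=np.radians(35); S=.42*np.array([np.cos(a),np.sin(a)]);T=TO(0,a)
show(("hi",[*S,.05],T),("lo",[*S,.005],T))
E
```

```text
[0.41646011 0.28847744 0.04330756] 0.07616181585206383 [-0.73363605 -0.37810862 -1.37696533]
hi [71.6 51.2 -4.7] [-0.004  0.008  0.591]
lo [71.9 51.5 40.3] [-0.004  0.008  0.591]
```

View pics/o_wrist.png

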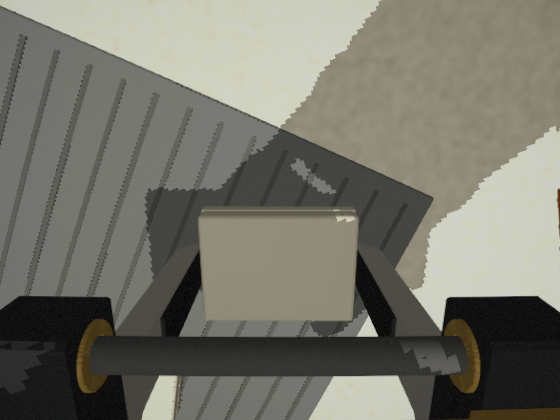

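```bash
python3 - <<'E'
from g import *
a=np.radians(35); S=.40*np.array([np.cos(a),np.sin(a)]);T=TO(0,a);print(S)
show(("hi",[*S,.04],T),("lo",[*S,.004],T))
E
```

```text
[0.32766082 0.22943057]
hi [88.3 62.4  5.1] [-0.004  0.008  0.591]
lo [88.5 62.6 41.1] [-0.004  0.008  0.591]
```

play_rows(
  moves=[
    {"claw":0.6,"linear":[30,20,0],"turn":[0,0.0,0.15]},
    {"claw":0.6,"linear":[60,40,2],"turn":[0,0.0,0.3]},
    {"claw":0.6,"linear":[88,62,5],"turn":[0,0.0,0.45]},
    {"claw":0.6,"linear":[88,62,5],"turn":[-0.004,0.008,0.591]},
    {"claw":0.6,"linear":[88,62,22],"turn":[-0.004,0.008,0.591]},
    {"claw":0.6,"linear":[88,62,33],"turn":[-0.004,0.008,0.591]},
    {"claw":0.6,"linear":[88,62,39],"turn":[-0.004,0.008,0.591]},
    {"claw":0.6,"linear":[88,62,40],"turn":[-0.004,0.008,0.591]},
  ],
)

```text
time_s: 14.7
ee_pos: [0.3283, 0.2296, 0.0049]
eef_rot: [3.141, -0.001, -2.531]
force: [-0.0, 0.8, 0.4]
grip_width: 0.0759
```

play_rows(
  moves=[
    {"claw":0.6,"linear":[0,0,1],"turn":[0,0,0]},
    {"claw":0.9,"linear":[0,0,1],"turn":[0,0,0]},
    {"claw":1,"linear":[0,0,1],"turn":[0,0,0]},
    {"claw":1,"linear":[0,0,0],"turn":[0,0,0]},
    {"claw":1,"linear":[0,0,-30],"turn":[0,0,0]},
    {"claw":1,"linear":[0,0,-60],"turn":[0,0,0]},
    {"claw":1,"linear":[0,0,-60],"turn":[0,0,0]},
  ],
)

```text
time_s: 15.58
ee_pos: [0.3293, 0.2302, 0.0665]
eef_rot: [-3.141, 0.003, -2.531]
force: [0.2, -0.7, -0.8]
grip_width: 0.0937
```

```bash
python3 - <<'E'
from g import *
im,o=snap("wrist","p_wrist")
print(o['ee_pos'],o['grip_width'],o['force'],o['qpos'])
import pickle; pickle.dump(o,open("p.pkl","wb"))
for t in (90,110):
  for p in plates(im,"wrist",o,(190,150,370,310),t,.018):print(p)
im,_=snap("scene","p_scene",(230,150,470,360),3)
E
```

```text
[0.3292843  0.23021788 0.06653583] 0.09367048722646074 [ 0.1691404  -0.70979038 -0.84516729] [ 5.18856858e-01  1.59499152e-01  2.05968470e+00  1.39671779e-04
  9.19633308e-01 -1.66283272e+00]
{'px': array([250., 276.]), 'c': array([0.3645, 0.2313]), 'w': 19.7, 'h': 89.1, 'short_az': 44.8}
{'px': array([317., 225.]), 'c': array([0.3169, 0.2484]), 'w': 25.0, 'h': 51.7, 'short_az': -55.1}
{'px': array([317., 167.]), 'c': array([0.2837, 0.2225]), 'w': 23.9, 'h': 73.8, 'short_az': 29.1}
{'px': array([220., 165.]), 'c': array([0.3183, 0.1758]), 'w': 21.8, 'h': 36.3, 'short_az': 34.9}
{'px': array([242., 277.]), 'c': array([0.368 , 0.2282]), 'w': 19.1, 'h': 79.7, 'short_az': 44.6}
{'px': array([310., 168.]), 'c': array([0.2858, 0.2228]), 'w': 6.8, 'h': 71.0, 'short_az': 29.0}
{'px': array([207., 162.]), 'c': array([0.3198, 0.1687]), 'w': 16.1, 'h': 22.9, 'short_az': 34.9}
```

View pics/p_wrist.png

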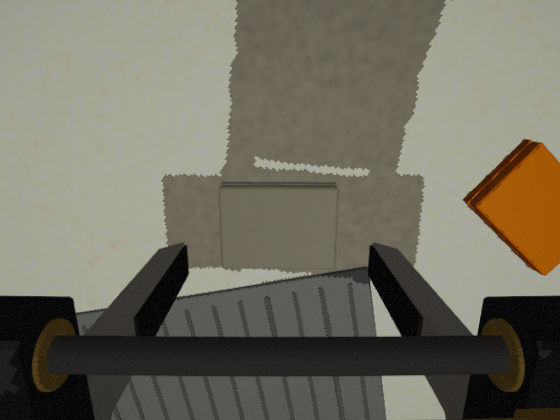

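View pics/p_scene.png

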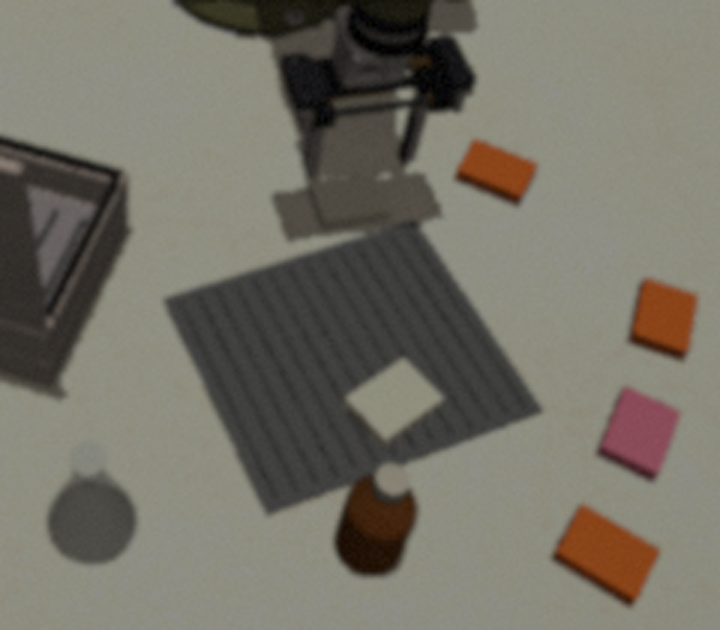

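```bash
python3 - <<'E'
from g import *
from r import P,ik
import pickle; o=pickle.load(open("p.pkl","rb"))
W=onz("wrist",[[220,187],[336,187],[338,270],[221,267]],.018,o);print(W,W.mean(0))
d=W[1]-W[0];print(np.degrees(np.arctan2(d[1],d[0])),[np.linalg.norm(W[i]-W[i-1]) for i in range(4)])
a=np.radians(35);u=np.array([np.cos(a),np.sin(a)]);c=W.mean(0)[:2]; print(np.hypot(*c),np.degrees(np.arctan2(c[1],c[0])))
T=TO(np.radians(-60),a); p=c-.010*u
o=get_obs()
for z in(.07,.010): print(ik([*p,z],T,P,[.5,1,1.2,0,2,-1.6]))
show(("hi",[*p,.07],T),("lo",[*p,.010],T))
E
```

```text
[[0.32815303 0.18298292 0.018     ]
 [0.28635282 0.24256948 0.018     ]
 [0.33047091 0.27801326 0.018     ]
 [0.37350365 0.21287699 0.018     ]] [0.32962011 0.22911066 0.018     ]
125.04981950983496 [np.float64(0.05431697908193538), np.float64(0.07278609436186977), np.float64(0.05659212090095555), np.float64(0.07806759863298127)]
0.40142385276077913 34.80219426270244
(array([ 0.55013276,  0.79402621,  1.45692698, -0.05631549,  1.93650741,
       -1.62134836]), np.float64(1.7674526723080696e-11), np.float64(1.0199210283971527e-10))
(array([ 0.55013276,  0.89710954,  1.44247828, -0.05467721,  1.84800904,
       -1.61616823]), np.float64(5.025584101021332e-11), np.float64(2.670294066949553e-10))
hi [ 9.2 -1.2 -5.4] [ 0.     1.046 -0.   ]
lo [ 9.1 -1.2 54.6] [ 0.     1.046 -0.   ]
```

play_rows(
  moves=[
    {"claw":1,"linear":[9,-1,-20],"turn":[0,0.17,0]},
    {"claw":1,"linear":[9,-1,-20],"turn":[0,0.35,0]},
    {"claw":1,"linear":[9,-1,-15],"turn":[0,0.53,0]},
    {"claw":1,"linear":[9,-1,-10],"turn":[0,0.71,0]},
    {"claw":1,"linear":[9,-1,-5],"turn":[0,0.89,0]},
    {"claw":1,"linear":[9,-1,-5],"turn":[0,1.046,0]},
    {"claw":1,"linear":[9,-1,-5],"turn":[0,1.046,0]},
  ],
)

```text
time_s: 16.55
ee_pos: [0.3206, 0.2231, 0.0667]
eef_rot: [3.14, -1.052, -2.53]
force: [-0.3, 0.2, 1.5]
grip_width: 0.0943
```

```bash
python3 - <<'E'
from g import *
im,o=snap("wrist","q_wrist"); print(o['ee_pos'],o['eef_rot'],o['qpos'])
a=np.radians(35);u=np.array([np.cos(a),np.sin(a)]);c=np.array([.3296,.2291])
T=TO(np.radians(-60),a); p=c-.010*u
show(("hi",[*p,.07],T),("lo",[*p,.010],T))
snap("side","q_side",(100,60,340,260),3)
E
```

```text
[0.32061173 0.22310724 0.06668074] [ 3.14041252 -1.05206703 -2.52976737] [ 0.55036453  0.80110623  1.45705039 -0.05583793  1.93420646 -1.62116061]
hi [ 1.6 -0.2 -1.4] [0. 0. 0.]
lo [-50.3  -0.2  28.6] [0. 0. 0.]
```

View pics/q_side.png

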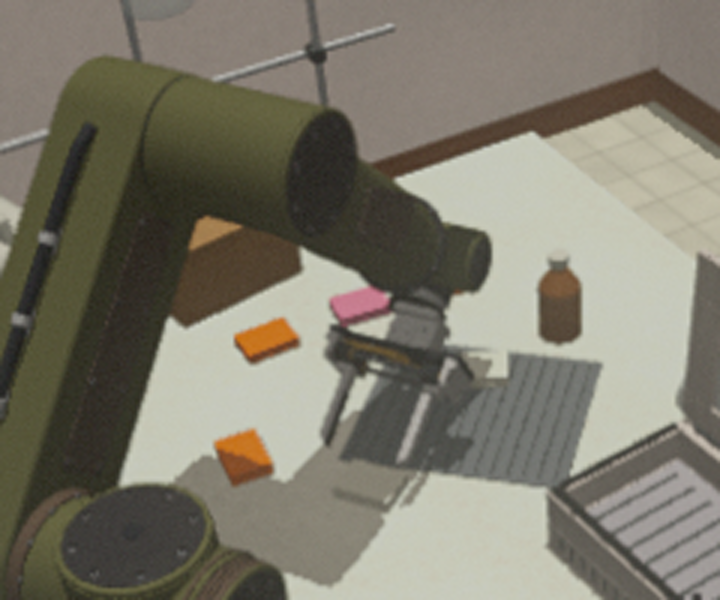

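View pics/q_wrist.png

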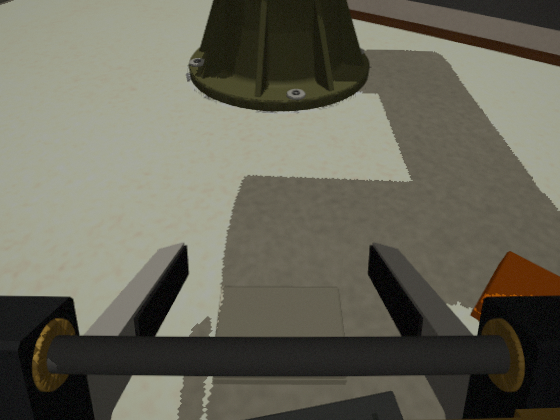

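play_rows(
  force=25,
  moves=[
    {"claw":1,"linear":[-20,0,11],"turn":[0,0,0]},
    {"claw":1,"linear":[-38,0,21],"turn":[0,0,0]},
    {"claw":1,"linear":[-48,0,27],"turn":[0,0,0]},
    {"claw":1,"linear":[-50,0,29],"turn":[0,0,0]},
    {"claw":0.6,"linear":[-50,0,29],"turn":[0,0,0]},
    {"claw":0.6,"linear":[-50,0,29],"turn":[0,0,0]},
    {"claw":0.6,"linear":[-50,0,29],"turn":[0,0,0]},
    {"claw":0.6,"linear":[-50,0,29],"turn":[0,0,0]},
  ],
)

```text
time_s: 17.65
ee_pos: [0.3214, 0.2237, 0.0115]
eef_rot: [3.141, -1.044, -2.53]
force: [1.8, 1.6, 4.2]
grip_width: 0.0756
```

```bash
python3 - <<'E'
from g import *
from r import P,ik
o=get_obs(); print(o['ee_pos'],o['grip_width'],o['force'])
a=np.radians(35);u=np.array([np.cos(a),np.sin(a)])
c=.50*u
for z in(.1,.024): print(ik([*c,z],TO(np.radians(30),a),P,[.5,.3,2.1,.2,.2,-1.8]))
show(("up",[*(np.array(o['ee_pos'][:2])+.0*u),.11],TO(np.radians(-60),a)),("hi",[*c,.09],TO(np.radians(30),a)))
E
```

```text
[0.32144425 0.22365266 0.01152758] 0.07555944293995195 [1.75740503 1.62182172 4.1720987 ]
(array([ 0.51033584,  0.08725291,  2.15188552,  0.13428961,  0.38417681,
       -1.78253641]), np.float64(7.513069579681916e-12), np.float64(6.919200561857937e-11))
(array([ 0.51033577,  0.26495846,  2.19080495,  0.29783157,  0.17184632,
       -1.95162504]), np.float64(2.0874425738630802e-16), np.float64(1.2813490069415584e-16))
up [ 85.1   0.  -49.5] [0.    0.003 0.   ]
hi [  13.3    1.2 -133.2] [ 0.    -1.568 -0.   ]
```

play_rows(
  moves=[
    {"claw":0.6,"linear":[20,0,-12],"turn":[0,0,0]},
    {"claw":0.6,"linear":[55,0,-32],"turn":[0,0,0]},
    {"claw":0.6,"linear":[85,0,-50],"turn":[0,0,0]},
    {"claw":0.6,"linear":[80,0,-70],"turn":[0,-0.17,0]},
    {"claw":0.6,"linear":[70,0,-85],"turn":[0,-0.35,0]},
    {"claw":0.6,"linear":[60,0,-100],"turn":[0,-0.53,0]},
    {"claw":0.6,"linear":[50,0,-110],"turn":[0,-0.7,0]},
    {"claw":0.6,"linear":[40,0,-118],"turn":[0,-0.87,0]},
  ],
)

```text
time_s: 18.65
ee_pos: [0.3892, 0.271, 0.1058]
eef_rot: [3.142, -0.167, -2.531]
force: [-0.0, 0.6, -1.5]
grip_width: 0.0758
```

```bash
python3 - <<'E'
from g import *
o=get_obs(); print(o['ee_pos'],o['grip_width'],o['force'])
a=np.radians(35);u=np.array([np.cos(a),np.sin(a)]); c=.50*u
show(("hi",[*c,.09],TO(np.radians(30),a)))
snap("side","s_side",(100,60,340,260),3); snap("wrist","s_wrist")
E
```

```text
[0.38915587 0.27097185 0.10577128] 0.0758095638288515 [-0.00466471  0.57166294 -1.5456817 ]
hi [-28.1   1.2  11.3] [ 0.    -0.691 -0.   ]
```

View pics/s_wrist.png

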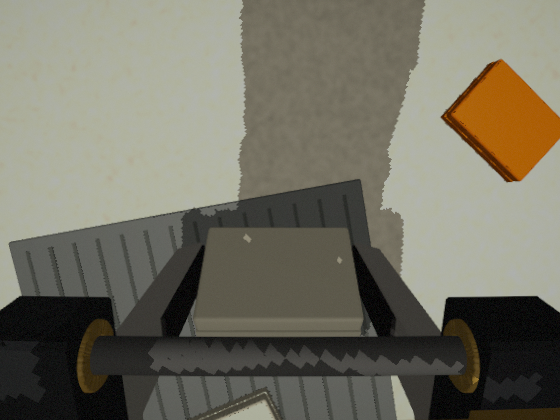

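play_rows(
  moves=[
    {"claw":0.6,"linear":[-7,0,2],"turn":[0,-0.17,0]},
    {"claw":0.6,"linear":[-14,0,5],"turn":[0,-0.34,0]},
    {"claw":0.6,"linear":[-21,1,8],"turn":[0,-0.52,0]},
    {"claw":0.6,"linear":[-28,1,11],"turn":[0,-0.69,0]},
    {"claw":0.6,"linear":[-28,1,11],"turn":[0,-0.69,0]},
    {"claw":0.6,"linear":[-28,1,11],"turn":[0,-0.69,0]},
  ],
)

```text
time_s: 19.5
ee_pos: [0.4088, 0.2862, 0.0906]
eef_rot: [3.141, 0.514, -2.531]
force: [0.4, 0.8, -1.1]
grip_width: 0.0754
```

```bash
python3 - <<'E'
from g import *
o=get_obs(); print(o['ee_pos'],o['grip_width'],o['force'],o['qpos'])
a=np.radians(35);u=np.array([np.cos(a),np.sin(a)]); c=.50*u
show(("hi",[*c,.09],TO(np.radians(30),a)),("lo",[*c,.026],TO(np.radians(30),a)),("lo",[*c,.0215],TO(np.radians(30),a)))
snap("side","t_side",(100,60,340,260),3); snap("wrist","t_wrist")
E
```

```text
[0.40883037 0.28620457 0.09061579] 0.07544915823100563 [ 0.43242497  0.76433015 -1.12480265] [ 0.50985829  0.10711028  2.15461896  0.13965346  0.37140209 -1.78903868]
hi [-0.5  0.   1. ] [ 0.001 -0.01  -0.   ]
lo [30.9 -0.  56.7] [ 0.001 -0.01  -0.   ]
lo [33.2 -0.  60.6] [ 0.001 -0.01  -0.   ]
```

View pics/t_wrist.png

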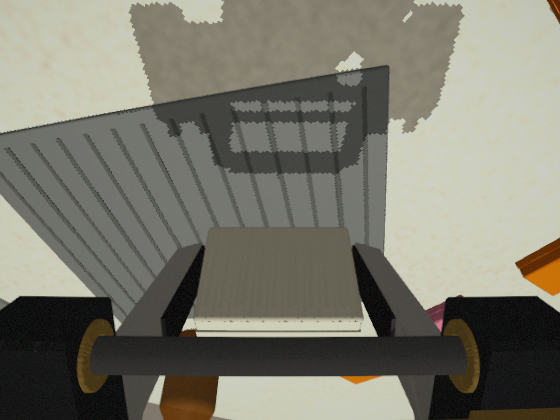

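View pics/t_side.png

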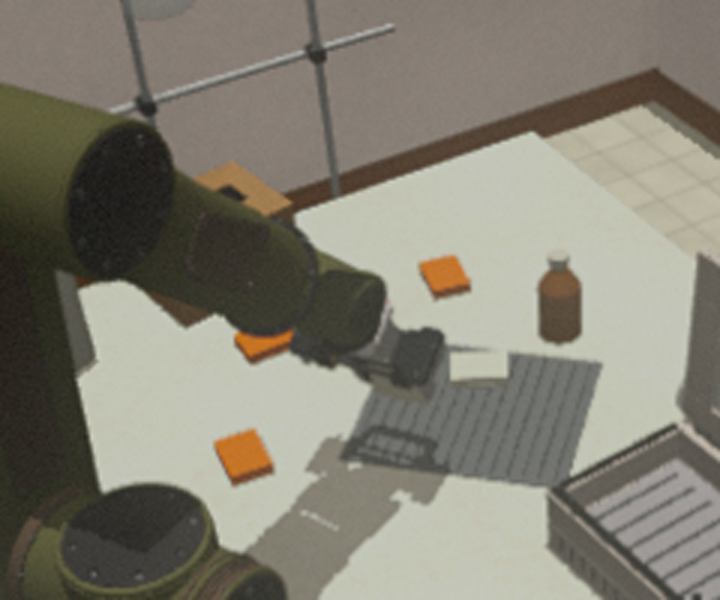

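play_rows(
  moves=[
    {"claw":0.6,"linear":[10,0,19],"turn":[0,-0.01,0]},
    {"claw":0.6,"linear":[20,0,37],"turn":[0,-0.01,0]},
    {"claw":0.6,"linear":[26,0,48],"turn":[0,-0.01,0]},
    {"claw":0.6,"linear":[30,0,54],"turn":[0,-0.01,0]},
    {"claw":0.6,"linear":[31,0,57],"turn":[0,-0.01,0]},
    {"claw":0.6,"linear":[32,0,59],"turn":[0,-0.01,0]},
    {"claw":0.6,"linear":[33,0,60],"turn":[0,-0.01,0]},
  ],
)

```text
time_s: 20.48
ee_pos: [0.41, 0.287, 0.0226]
eef_rot: [3.141, 0.527, -2.531]
force: [1.0, 0.1, -2.3]
grip_width: 0.0759
```

```bash
python3 - <<'E'
from g import *
o=get_obs(); print(o['ee_pos'],o['eef_rot'],o['grip_width'],o['force'],o['qpos'])
a=np.radians(35);u=np.array([np.cos(a),np.sin(a)]); c=.50*u
show(("lo",[*c,.0215],TO(np.radians(30),a)))
E
```

```text
[0.40999574 0.28702378 0.02258135] [ 3.14091863  0.52681047 -2.53067671] 0.07586101979609512 [ 0.96426521  0.13976015 -2.27568723] [ 0.50960852  0.26927276  2.19195974  0.32088373  0.16407647 -1.9753053 ]
lo [1.  0.  0.7] [0.001 0.003 0.   ]
```

play_rows(
  moves=[
    {"claw":0.6,"linear":[0.5,0,0.9],"turn":[0,0,0]},
    {"claw":0.6,"linear":[1,0,1.8],"turn":[0,0,0]},
    {"claw":0.6,"linear":[1,0,1.8],"turn":[0,0,0]},
  ],
)

```text
time_s: 20.85
ee_pos: [0.4104, 0.2874, 0.0219]
eef_rot: [3.141, 0.529, -2.53]
force: [-12.0, -7.4, 21.2]
grip_width: 0.0758
```

```bash
python3 - <<'E'
from g import *
o=get_obs(); print(o['ee_pos'],o['force'])
snap("side","u_side",(180,120,340,240),4.5)
E
```

```text
[0.41044786 0.28739771 0.02187643] [-11.95855936  -7.35013971  21.16118811]
```

View pics/u_side.png

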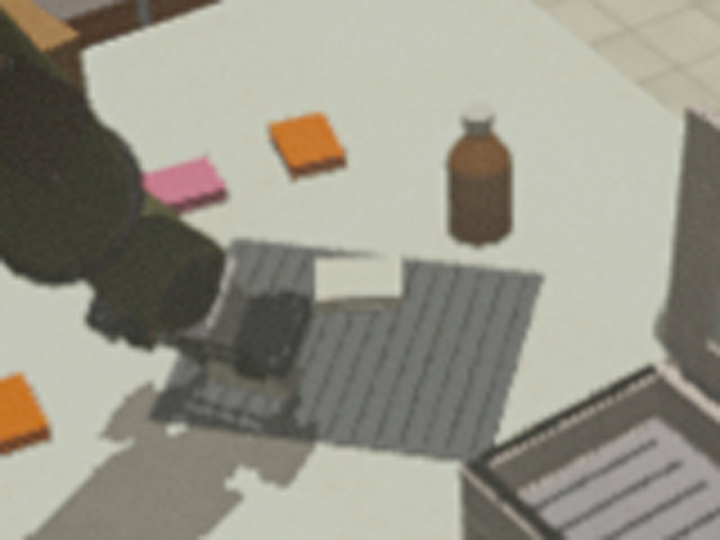

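play_rows(
  moves=[
    {"claw":0.6,"linear":[-0.2,0,-0.4],"turn":[0,0,0]},
    {"claw":0.85,"linear":[-0.2,0,-0.4],"turn":[0,0,0]},
    {"claw":1,"linear":[-0.2,0,-0.4],"turn":[0,0,0]},
    {"claw":1,"linear":[-0.2,0,-0.4],"turn":[0,0,0]},
    {"claw":1,"linear":[0,0,-20],"turn":[0,0,0]},
    {"claw":1,"linear":[0,0,-50],"turn":[0,0,0]},
    {"claw":1,"linear":[0,0,-90],"turn":[0,0,0]},
    {"claw":1,"linear":[0,0,-120],"turn":[0,0,0]},
  ],
)

```text
time_s: 21.9
ee_pos: [0.3604, 0.2522, 0.1266]
eef_rot: [3.141, 0.53, -2.53]
force: [0.4, 0.1, 0.0]
grip_width: 0.0939
```

```bash
python3 - <<'E'
from g import *
from r import P,ik
im,o=snap("wrist","v_wrist"); print(o['ee_pos'],o['eef_rot'],o['qpos'])
import pickle; pickle.dump(o,open("v.pkl","wb"))
a=np.radians(35);u=np.array([np.cos(a),np.sin(a)])
show(("over",[*(.46*u),.15],TO(np.radians(-60),a)))
E
```

```text
[0.36038237 0.25218913 0.12657639] [ 3.14138533  0.52971535 -2.53025457] [ 0.48900855 -0.11477057  2.27422437  0.13991603  0.45960266 -1.80205394]
over [-28.    0.1  -7.8] [-0.00e+00  1.58e+00  1.00e-03]
```

View pics/v_wrist.png

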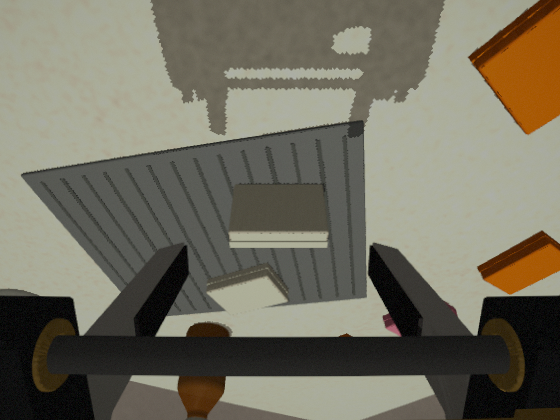

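```bash
python3 - <<'E'
from g import *
from r import P,ik
import pickle; o=pickle.load(open("v.pkl","rb"))
W=onz("wrist",[[231,233],[327,232],[329,247],[229,248]],.060,o);c=W.mean(0)[:2];print(W,c,np.hypot(*c),np.degrees(np.arctan2(c[1],c[0])))
d=W[1]-W[0];print(np.degrees(np.arctan2(d[1],d[0])))
a=np.radians(35);u=np.array([np.cos(a),np.sin(a)]);p=c-.003*u
show(("hi",[*p,.13],TO(np.radians(-60),a)))
E
```

```text
[[0.42765279 0.25426845 0.06      ]
 [0.38520726 0.31277638 0.06      ]
 [0.39795584 0.32572514 0.06      ]
 [0.44420365 0.26197663 0.06      ]] [0.41375488 0.28868665] 0.5045127196459993 34.90440016973747
125.95962278882163
hi [-53.6  -0.8  30.5] [-0.00e+00  1.58e+00  1.00e-03]
```

play_rows(
  moves=[
    {"claw":1,"linear":[-6,0,3],"turn":[0,0.18,0]},
    {"claw":1,"linear":[-12,0,6],"turn":[0,0.36,0]},
    {"claw":1,"linear":[-20,0,10],"turn":[0,0.54,0]},
    {"claw":1,"linear":[-28,0,15],"turn":[0,0.72,0]},
    {"claw":1,"linear":[-36,0,20],"turn":[0,0.9,0]},
    {"claw":1,"linear":[-43,0,25],"turn":[0,1.08,0]},
    {"claw":1,"linear":[-50,-1,29],"turn":[0,1.26,0]},
    {"claw":1,"linear":[-54,-1,30],"turn":[0,1.44,0]},
  ],
)

```text
time_s: 22.95
ee_pos: [0.412, 0.2872, 0.1297]
eef_rot: [3.141, -0.913, -2.53]
force: [0.0, -0.1, 0.2]
grip_width: 0.0942
```

```bash
python3 - <<'E'
from g import *
im,o=snap("wrist","w_wrist"); print(o['ee_pos'],o['eef_rot'],o['qpos'])
a=np.radians(35);u=np.array([np.cos(a),np.sin(a)]);p=np.array([.4132,.2888])-.003*u
show(("hi",[*p,.12],TO(np.radians(-60),a)),("lo",[*p,.030],TO(np.radians(-60),a)))
E
```

```text
[0.41196996 0.2871585  0.12974455] [ 3.14131397 -0.91313426 -2.52976098] [ 0.55844172  0.8440804   1.11648563 -0.0484255   2.09297282 -1.62761823]
hi [-4.8  0.6  3.5] [-0.     0.116  0.001]
lo [-77.    0.5  57.2] [-0.     0.116  0.001]
```

View pics/w_wrist.png

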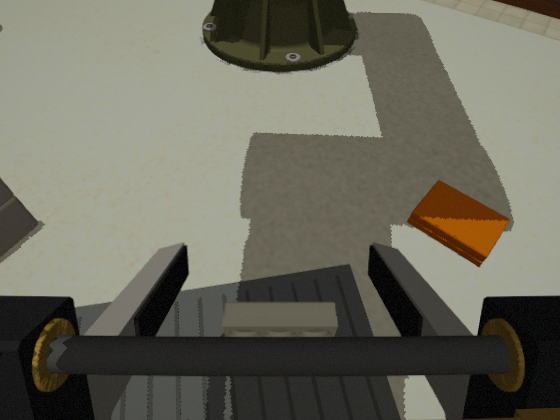

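play_rows(
  force=25,
  moves=[
    {"claw":1,"linear":[-5,0,3],"turn":[0,0.116,0]},
    {"claw":1,"linear":[-35,0,25],"turn":[0,0.116,0]},
    {"claw":1,"linear":[-60,0,44],"turn":[0,0.116,0]},
    {"claw":1,"linear":[-74,0,55],"turn":[0,0.116,0]},
    {"claw":1,"linear":[-77,0,57],"turn":[0,0.116,0]},
    {"claw":0.6,"linear":[-77,0,57],"turn":[0,0.116,0]},
    {"claw":0.6,"linear":[-77,0,57],"turn":[0,0.116,0]},
    {"claw":0.6,"linear":[-77,0,57],"turn":[0,0.116,0]},
  ],
)

```text
time_s: 24.0
ee_pos: [0.4115, 0.2871, 0.0311]
eef_rot: [3.14, -1.045, -2.529]
force: [1.7, 1.6, 3.9]
grip_width: 0.0761
```

```bash
python3 - <<'E'
from g import *
im,o=snap("wrist","x_wrist"); print(o['ee_pos'],o['eef_rot'],o['grip_width'],o['force'])
E
```

```text
[0.4115358  0.28707562 0.03109963] [ 3.1400839  -1.04538398 -2.52873492] 0.07609601995388404 [1.68162797 1.62341921 3.92039192]
```

View pics/x_wrist.png

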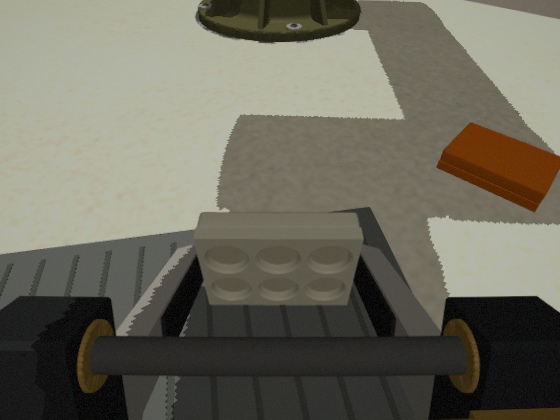

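```bash
python3 - <<'E'
from g import *
from r import P,ik
a=np.radians(35);u=np.array([np.cos(a),np.sin(a)])
show(("lift",[.4115,.287,.10],TO(np.radians(-60),a)),("up2",[.4115,.287,.2],TO(np.radians(0),a)))
for y,yw in((-.07,-10),(.075,0)):
  for z in(.2,.052):
    p=D([0,y,z]); print(ik(p,TO(np.radians(30),np.radians(yw)),P,[-.2,.3,2,.2,.3,-1.9]))
E
```

```text
lift [ 59.7   0.  -34.5] [-0.     0.002  0.001]
up2 [ 1.462e+02  1.000e-01 -8.470e+01] [ 0.000e+00 -1.046e+00  1.000e-03]
(array([-0.46269221,  0.18100768,  1.77009716,  0.22313702,  0.69725603,
       -1.99430059]), np.float64(5.71113780420989e-14), np.float64(1.6143428978148444e-13))
(array([-0.4626923 ,  0.40310436,  1.8851072 ,  0.39860995,  0.37480571,
       -2.19558923]), np.float64(2.0519244070662958e-11), np.float64(5.58593935074312e-11))
(array([-0.22013961,  0.08421735,  1.88049066,  0.17642467,  0.67140478,
       -1.90089742]), np.float64(2.6840094582031457e-14), np.float64(1.284236652142797e-13))
(array([-0.22013969,  0.32554135,  2.00123003,  0.35403619,  0.32038593,
       -2.0995994 ]), np.float64(5.86673893893168e-14), np.float64(5.8210671920124e-13))
```

play_rows(
  moves=[
    {"claw":0.6,"linear":[25,0,-14],"turn":[0,0,0]},
    {"claw":0.6,"linear":[60,0,-35],"turn":[0,-0.1,0]},
    {"claw":0.6,"linear":[90,0,-52],"turn":[0,-0.27,0]},
    {"claw":0.6,"linear":[120,0,-70],"turn":[0,-0.45,0]},
    {"claw":0.6,"linear":[146,0,-85],"turn":[0,-0.63,0]},
    {"claw":0.6,"linear":[146,0,-85],"turn":[0,-0.81,0]},
    {"claw":0.6,"linear":[146,0,-85],"turn":[0,-0.99,0]},
    {"claw":0.6,"linear":[146,0,-85],"turn":[0,-1.046,0]},
  ],
)

```text
time_s: 25.05
ee_pos: [0.4112, 0.2868, 0.2011]
eef_rot: [3.141, 0.006, -2.53]
force: [0.8, -0.9, -1.8]
grip_width: 0.0756
```

```bash
python3 - <<'E'
from g import *
o=get_obs(); print(o['time_s'],o['ee_pos'],o['eef_rot'],o['grip_width'],o['force'])
show(("go",D([0,-.07,.2]),TO(np.radians(30),np.radians(-10))),("mid",D([-.05,.06,.2]),TO(np.radians(0),np.radians(10))))
E
```

```text
25.05 [0.41124982 0.28676979 0.20114629] [ 3.141062   0.005952  -2.5301121] 0.07556333675684614 [ 0.80944781 -0.86969544 -1.76481197]
go [ 146.4 -496.1    0. ] [ 0.208 -0.491  0.767]
mid [ 1.222e+02 -3.590e+02  2.000e-01] [0.002 0.006 0.437]
```

play_rows(
  moves=[
    {"claw":0.6,"linear":[18,-55,-3],"turn":[0,0,0.08]},
    {"claw":0.6,"linear":[35,-110,-5],"turn":[0,-0.05,0.16]},
    {"claw":0.6,"linear":[53,-165,-5],"turn":[0.04,-0.13,0.26]},
    {"claw":0.6,"linear":[70,-220,-5],"turn":[0.08,-0.21,0.36]},
    {"claw":0.6,"linear":[88,-275,-5],"turn":[0.12,-0.29,0.47]},
    {"claw":0.6,"linear":[104,-330,-3],"turn":[0.15,-0.36,0.57]},
    {"claw":0.6,"linear":[120,-385,0],"turn":[0.18,-0.43,0.67]},
    {"claw":0.6,"linear":[135,-440,0],"turn":[0.208,-0.491,0.767]},
  ],
)

```text
time_s: 26.05
ee_pos: [0.5533, -0.153, 0.2003]
eef_rot: [3.141, 0.526, 2.963]
force: [1.6, 1.3, -1.3]
grip_width: 0.0759
```

```bash
python3 - <<'E'
from g import *
o=get_obs(); print(o['time_s'],o['ee_pos'],o['eef_rot'],o['grip_width'],o['force'])
T=TO(np.radians(30),np.radians(-10))
show(("go",D([0,-.07,.2]),T),("lo",D([0,-.07,.10]),T),("lo",D([0,-.07,.056]),T))
E
```

```text
26.05 [ 0.55325343 -0.15303649  0.20026959] [3.14053409 0.52603354 2.96254731] 0.0759478512322211 [ 1.61104432  1.34454579 -1.28520464]
go [-27.2 -45.6  16. ] [-0.001  0.002 -0.004]
lo [ 23.1 -45.7 102.5] [-0.001  0.002 -0.004]
lo [ 45.1 -45.8 140.6] [-0.001  0.002 -0.004]
```

play_rows(
  moves=[
    {"claw":0.6,"linear":[-27,-46,16],"turn":[0,0,0]},
    {"claw":0.6,"linear":[-10,-46,45],"turn":[0,0,0]},
    {"claw":0.6,"linear":[10,-46,80],"turn":[0,0,0]},
    {"claw":0.6,"linear":[23,-46,102],"turn":[0,0,0]},
    {"claw":0.6,"linear":[35,-46,124],"turn":[0,0,0]},
    {"claw":0.6,"linear":[42,-46,135],"turn":[0,0,0]},
    {"claw":0.6,"linear":[45,-46,140],"turn":[0,0,0]},
    {"claw":0.6,"linear":[45,-46,140.5],"turn":[0,0,0]},
  ],
)

```text
time_s: 27.05
ee_pos: [0.5764, -0.2038, 0.0565]
eef_rot: [3.141, 0.526, 2.963]
force: [-0.1, -0.0, -1.3]
grip_width: 0.0757
```

```bash
python3 - <<'E'
from g import *
im,o=snap("wrist","y_wrist");snap("side","y_side",(225,130,425,310),3.5); print(o['time_s'],o['ee_pos'],o['eef_rot'],o['grip_width'],o['force'])
E
```

```text
27.05 [ 0.57641624 -0.20383644  0.0565326 ] [3.14057389 0.52647241 2.96261404] 0.07567234647498822 [-0.07106172 -0.01549172 -1.26747241]
```

View pics/y_wrist.png

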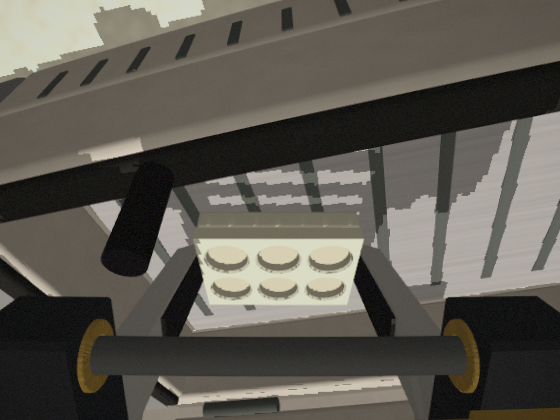

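View pics/y_side.png

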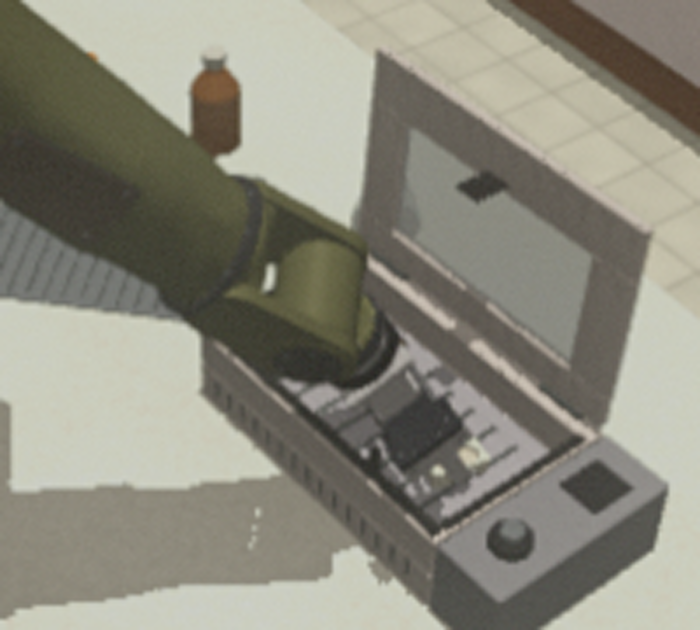

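play_rows(
  moves=[
    {"claw":0.6,"linear":[1,0,1.8],"turn":[0,0,0]},
    {"claw":0.6,"linear":[2,0,3.5],"turn":[0,0,0]},
    {"claw":0.6,"linear":[2,0,3.5],"turn":[0,0,0]},
  ],
)

```text
time_s: 27.52
ee_pos: [0.5766, -0.2039, 0.0529]
eef_rot: [3.141, 0.527, 2.963]
force: [0.8, -0.3, -1.1]
grip_width: 0.0756
```

play_rows(
  moves=[
    {"claw":0.6,"linear":[0.3,0,0.5],"turn":[0,0,0]},
    {"claw":0.6,"linear":[0.6,0,1],"turn":[0,0,0]},
    {"claw":0.6,"linear":[0.6,0,1],"turn":[0,0,0]},
  ],
)

```text
time_s: 27.9
ee_pos: [0.577, -0.2041, 0.0526]
eef_rot: [3.141, 0.529, 2.963]
force: [-3.8, 1.7, 7.9]
grip_width: 0.0758
```

Contact with the floor (8 N). Release and withdraw.

play_rows(
  moves=[
    {"claw":0.7,"linear":[0,0,0],"turn":[0,0,0]},
    {"claw":0.9,"linear":[0,0,0],"turn":[0,0,0]},
    {"claw":0.95,"linear":[0,0,0],"turn":[0,0,0]},
    {"claw":0.95,"linear":[-5,0,-9],"turn":[0,0,0]},
    {"claw":0.95,"linear":[-20,0,-35],"turn":[0,0,0]},
    {"claw":0.95,"linear":[-45,0,-80],"turn":[0,0,0]},
    {"claw":0.95,"linear":[-75,0,-130],"turn":[0,0,0]},
    {"claw":0.95,"linear":[-90,0,-160],"turn":[0,0,0]},
  ],
)

```text
time_s: 28.9
ee_pos: [0.5743, -0.2039, 0.2403]
eef_rot: [-3.14, 0.532, 2.963]
force: [-0.4, -0.5, -0.6]
grip_width: 0.0889
```

```bash
python3 - <<'E'
from g import *
im,o=snap("wrist","z_wrist");print(o['time_s'],o['ee_pos'],o['eef_rot'],o['grip_width'],o['force'])
im,_=snap("scene","z_scene",(230,150,470,360),3)
show(("go",[.38,.25,.35],TO(0,np.radians(33))))
E
```

```text
28.9 [ 0.57430512 -0.20390642  0.24034019] [-3.13996886  0.53229401  2.96349105] 0.08889834023229233 [-0.36797807 -0.54436277 -0.56228477]
go [ 178.6  412.  -233.2] [-0.204  0.509 -0.736]
```

View pics/z_wrist.png

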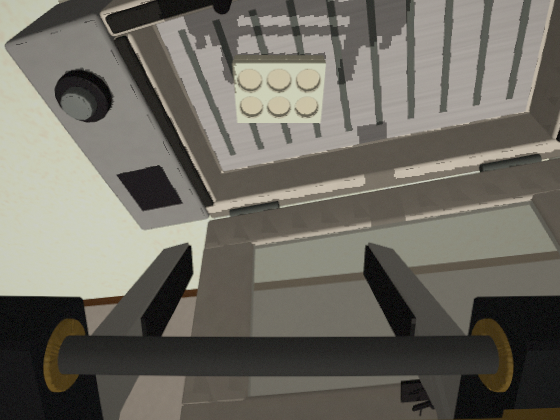

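View pics/z_scene.png

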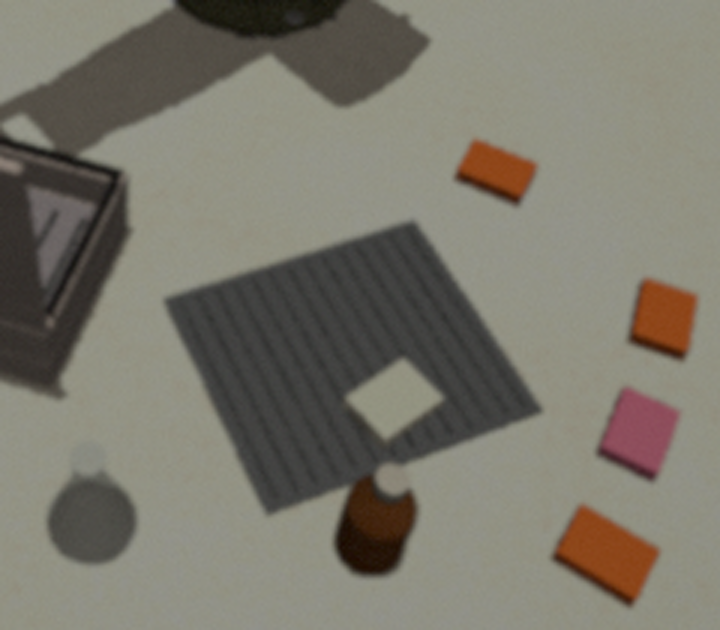

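play_rows(
  moves=[
    {"claw":1,"linear":[0,20,-60],"turn":[0,0,0]},
    {"claw":1,"linear":[179,412,-233],"turn":[-0.2,0.51,-0.73]},
    {"claw":1,"linear":[179,412,-233],"turn":[-0.2,0.51,-0.73]},
    {"claw":1,"linear":[179,412,-233],"turn":[-0.2,0.51,-0.73]},
    {"claw":1,"linear":[179,412,-233],"turn":[-0.2,0.51,-0.73]},
    {"claw":1,"linear":[179,412,-233],"turn":[-0.2,0.51,-0.73]},
    {"claw":1,"linear":[179,412,-233],"turn":[-0.2,0.51,-0.73]},
    {"claw":1,"linear":[179,412,-233],"turn":[-0.2,0.51,-0.73]},
  ],
)

```text
time_s: 30.0
ee_pos: [0.3895, 0.2243, 0.3454]
eef_rot: [-3.139, -0.003, -2.573]
force: [1.0, 0.7, 0.3]
grip_width: 0.0943
```

```bash
python3 - <<'E'
from g import *
im,o=snap("wrist","aa_wrist");print(o['time_s'],o['ee_pos'],o['eef_rot'])
for t in(100,):
    for p in plates(im,"wrist",o,(180,150,370,320),t):print(t,p)
import pickle; pickle.dump(o,open("aa.pkl","wb"))
E
```

```text
30.0 [0.38950497 0.22432841 0.34542683] [-3.13945662e+00 -2.60516714e-03 -2.57271799e+00]
100 {'px': array([288., 300.]), 'c': array([0.5519, 0.3426]), 'w': 55.8, 'h': 75.7, 'short_az': 59.7}
100 {'px': array([365., 195.]), 'c': array([0.362 , 0.3459]), 'w': 15.4, 'h': 134.1, 'short_az': -53.8}
100 {'px': array([205., 167.]), 'c': array([0.4467, 0.1415]), 'w': 55.2, 'h': 75.3, 'short_az': 32.5}
```

View pics/aa_wrist.png

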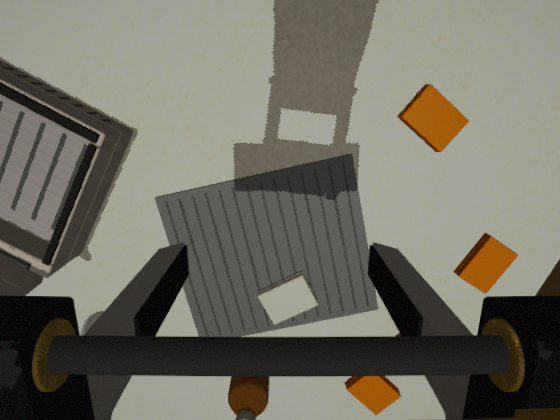

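```bash
python3 - <<'E'
from g import *
a=cv2.imread("pics/a_side.png");hsv=cv2.cvtColor(a,40)
b=a[135:180,270:300].astype(int); m=((b[:,:,2]-b[:,:,0])>25).astype(np.uint8); ys,xs=np.nonzero(m); print(xs.min()+270,xs.max()+270,ys.min()+135,ys.max()+135)
# base front: lowest pixel -> bench point, centre ~ 30mm further from camera
def base(n,u,v,r):
    p=onz(n,[[u,v]],0)[0]; o,_=rays(n,[[u,v]]); d=(p-o)[:2]; return p[:2]+r*d/np.linalg.norm(d)
lo=xs[ys>=ys.max()-2]+270
print("side",base("side",lo.mean(),ys.max()+135.5,.03))
s=cv2.imread("pics/a_scene.png")[300:345,335:375].astype(int);m=((s[:,:,2]-s[:,:,0])>20);ys,xs=np.nonzero(m);print("scene",base("scene",xs[ys>=ys.max()-2].mean()+335,ys.max()+300.5,.03))
B=np.array([.5519,.3426]);T=TO(0,np.radians(59.7))
show(("hi",[*B,.15],T),("lo",[*B,.007],T))
E
```

```text
280 293 149 172
side [0.70530152 0.37892637]
scene [0.68234146 0.3772703 ]
hi [-200.     5.6  196.4] [-0.    -0.001 -0.469]
lo [-200.1    5.7  339.4] [-0.    -0.001 -0.469]
```

play_rows(
  moves=[
    {"claw":1,"linear":[-60,2,20],"turn":[0,0,-0.16]},
    {"claw":1,"linear":[-115,4,50],"turn":[0,0,-0.32]},
    {"claw":1,"linear":[-170,5,80],"turn":[0,0,-0.469]},
    {"claw":1,"linear":[-200,6,120],"turn":[0,0,-0.469]},
    {"claw":1,"linear":[-200,6,170],"turn":[0,0,-0.469]},
    {"claw":1,"linear":[-200,6,220],"turn":[0,0,-0.469]},
    {"claw":1,"linear":[-200,6,270],"turn":[0,0,-0.469]},
    {"claw":1,"linear":[-200,6,280],"turn":[0,0,-0.469]},
  ],
)

```text
time_s: 31.05
ee_pos: [0.5501, 0.3417, 0.0627]
eef_rot: [3.139, -0.007, -2.099]
force: [1.2, 0.3, 0.5]
grip_width: 0.0939
```

```bash
python3 - <<'E'
from g import *
im,o=snap("wrist","ab_wrist");print(o['time_s'],o['ee_pos'],o['eef_rot'])
B=np.array([.5519,.3426]);T=TO(0,np.radians(59.7))
show(("lo",[*B,.007],T))
E
```

```text
31.05 [0.55006193 0.34170948 0.0627092 ] [ 3.13867745 -0.00656605 -2.0994551 ]
lo [-1.2 -0.8 57. ] [ 0.002 -0.005  0.   ]
```

View pics/ab_wrist.png

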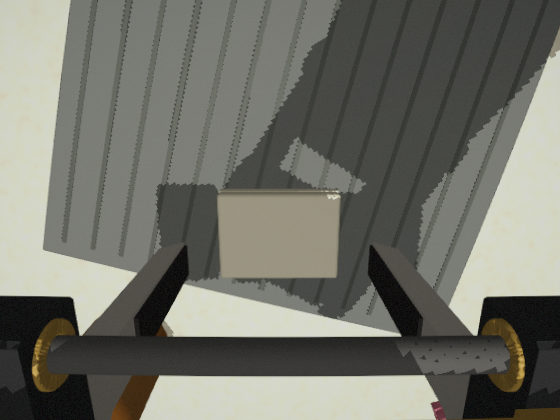

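play_rows(
  force=25,
  moves=[
    {"claw":1,"linear":[-1,-1,30],"turn":[0,0,0]},
    {"claw":1,"linear":[-1,-1,50],"turn":[0,0,0]},
    {"claw":1,"linear":[-1,-1,57],"turn":[0,0,0]},
    {"claw":0.6,"linear":[-1,-1,57],"turn":[0,0,0]},
    {"claw":0.6,"linear":[-1,-1,57],"turn":[0,0,0]},
    {"claw":0.6,"linear":[-1,-1,57],"turn":[0,0,0]},
    {"claw":0.6,"linear":[-1,-1,40],"turn":[0,0,0]},
    {"claw":0.6,"linear":[-1,-1,20],"turn":[0,0,0]},
  ],
)

```text
time_s: 32.1
ee_pos: [0.5521, 0.3424, 0.0454]
eef_rot: [3.14, -0.005, -2.099]
force: [0.8, 0.3, -1.7]
grip_width: 0.0759
```

```bash
python3 - <<'E'
from g import *
o=get_obs()
print(o['ee_pos'],o['grip_width'],o['force'])
a=np.radians(35); S=.40*np.array([np.cos(a),np.sin(a)]);T=TO(0,a)
show(("hi",[*S,.04],T),("lo",[*S,.004],T))
E
```

```text
[0.55211513 0.34239371 0.04537301] 0.07587476275336197 [ 0.84072355  0.33154999 -1.70789695]
hi [210.7 136.8   6.6] [ 0.001 -0.005  0.431]
lo [210.6 136.8  42.6] [ 0.001 -0.005  0.431]
```

play_rows(
  moves=[
    {"claw":0.6,"linear":[45,29,0],"turn":[0,0,0.1]},
    {"claw":0.6,"linear":[90,58,0],"turn":[0,0,0.2]},
    {"claw":0.6,"linear":[135,87,2],"turn":[0,0,0.3]},
    {"claw":0.6,"linear":[180,117,5],"turn":[0,0,0.4]},
    {"claw":0.6,"linear":[211,137,7],"turn":[0,0,0.431]},
    {"claw":0.6,"linear":[211,137,20],"turn":[0,0,0.431]},
    {"claw":0.6,"linear":[211,137,33],"turn":[0,0,0.431]},
    {"claw":0.6,"linear":[211,137,40],"turn":[0,0,0.431]},
  ],
)

```text
time_s: 33.1
ee_pos: [0.3278, 0.2294, 0.0058]
eef_rot: [-3.141, -0.005, -2.53]
force: [0.5, -0.1, -0.8]
grip_width: 0.0758
```

```bash
python3 - <<'E'
from g import *
o=get_obs()
print(o['ee_pos'],o['grip_width'],o['force'])
a=np.radians(35); S=.40*np.array([np.cos(a),np.sin(a)]);T=TO(0,a)
show(("lo",[*S,.004],T))
E
```

```text
[0.32780366 0.22938815 0.00582678] 0.07583458608711352 [ 0.54361559 -0.09017302 -0.8026423 ]
lo [0.1 0.1 1.8] [-0.    -0.005  0.   ]
```

play_rows(
  moves=[
    {"claw":0.6,"linear":[0,0,1.5],"turn":[0,-0.005,0]},
    {"claw":0.6,"linear":[0,0,2],"turn":[0,-0.005,0]},
    {"claw":0.9,"linear":[0,0,2],"turn":[0,0,0]},
    {"claw":1,"linear":[0,0,2],"turn":[0,0,0]},
    {"claw":1,"linear":[0,0,1],"turn":[0,0,0]},
    {"claw":1,"linear":[0,0,-30],"turn":[0,0,0]},
    {"claw":1,"linear":[0,0,-60],"turn":[0,0,0]},
    {"claw":1,"linear":[0,0,-60],"turn":[0,0,0]},
  ],
)

```text
time_s: 34.1
ee_pos: [0.329, 0.2302, 0.0674]
eef_rot: [-3.141, -0.001, -2.53]
force: [-0.5, 0.3, 0.1]
grip_width: 0.0942
```

```bash
python3 - <<'E'
from g import *
im,o=snap("wrist","ac_wrist")
print(o['ee_pos'],o['grip_width'],o['force'])
import pickle; pickle.dump(o,open("ac.pkl","wb"))
E
```

```text
[0.32901936 0.23018825 0.06743365] 0.09418111960238437 [-0.51165968  0.31686268  0.13742015]
```

View pics/ac_wrist.png

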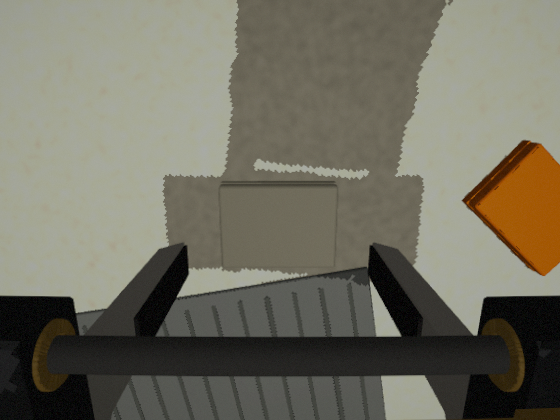

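play_rows(
  moves=[
    {"claw":1,"linear":[9,-1,-20],"turn":[0,0.17,0]},
    {"claw":1,"linear":[9,-1,-20],"turn":[0,0.35,0]},
    {"claw":1,"linear":[9,-1,-15],"turn":[0,0.53,0]},
    {"claw":1,"linear":[9,-1,-10],"turn":[0,0.71,0]},
    {"claw":1,"linear":[9,-1,-5],"turn":[0,0.89,0]},
    {"claw":1,"linear":[9,-1,-5],"turn":[0,1.046,0]},
    {"claw":1,"linear":[9,-1,-5],"turn":[0,1.046,0]},
  ],
)

```text
time_s: 35.02
ee_pos: [0.3208, 0.2233, 0.0683]
eef_rot: [-3.141, -1.055, -2.53]
force: [-0.5, 0.5, 0.6]
grip_width: 0.0943
```

```bash
python3 - <<'E'
from g import *
im,o=snap("wrist","ad_wrist"); print(o['ee_pos'],o['eef_rot'])
a=np.radians(35);u=np.array([np.cos(a),np.sin(a)]);c=np.array([.3294,.2293])
T=TO(np.radians(-60),a); p=c-.010*u
show(("hi",[*p,.07],T),("lo",[*p,.0105],T))
E
```

```text
[0.32079637 0.22332808 0.06829788] [-3.14143913 -1.05454586 -2.53041621]
hi [ 0.4 -0.  -0.3] [-0.001 -0.002  0.   ]
lo [-51.2  -0.   29.3] [-0.001 -0.002  0.   ]
```

View pics/ad_wrist.png

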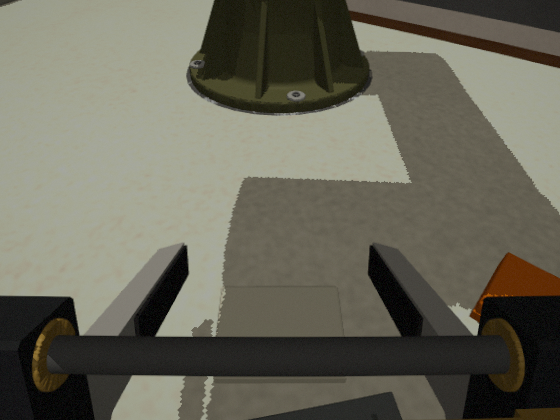

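play_rows(
  force=25,
  moves=[
    {"claw":1,"linear":[-20,0,11],"turn":[0,0,0]},
    {"claw":1,"linear":[-38,0,21],"turn":[0,0,0]},
    {"claw":1,"linear":[-48,0,27],"turn":[0,0,0]},
    {"claw":1,"linear":[-51,0,29],"turn":[0,0,0]},
    {"claw":0.6,"linear":[-51,0,29],"turn":[0,0,0]},
    {"claw":0.6,"linear":[-51,0,29],"turn":[0,0,0]},
    {"claw":0.6,"linear":[-51,0,29],"turn":[0,0,0]},
    {"claw":0.6,"linear":[-51,0,29],"turn":[0,0,0]},
  ],
)

```text
time_s: 36.08
ee_pos: [0.3215, 0.2238, 0.0112]
eef_rot: [-3.141, -1.049, -2.531]
force: [1.2, 1.2, 4.3]
grip_width: 0.0757
```

play_rows(
  moves=[
    {"claw":0.6,"linear":[20,0,-12],"turn":[0,0,0]},
    {"claw":0.6,"linear":[55,0,-32],"turn":[0,0,0]},
    {"claw":0.6,"linear":[85,0,-50],"turn":[0,0,0]},
    {"claw":0.6,"linear":[80,0,-70],"turn":[0,-0.17,0]},
    {"claw":0.6,"linear":[70,0,-85],"turn":[0,-0.35,0]},
    {"claw":0.6,"linear":[60,0,-100],"turn":[0,-0.53,0]},
    {"claw":0.6,"linear":[50,0,-110],"turn":[0,-0.7,0]},
    {"claw":0.6,"linear":[40,0,-118],"turn":[0,-0.87,0]},
  ],
)

```text
time_s: 37.08
ee_pos: [0.3896, 0.2715, 0.105]
eef_rot: [-3.141, -0.172, -2.53]
force: [-0.2, -0.1, -1.9]
grip_width: 0.0754
```

```bash
python3 - <<'E'
from g import *
o=get_obs(); print(o['ee_pos'],o['grip_width'],o['force'])
a=np.radians(35);u=np.array([np.cos(a),np.sin(a)]); c=.50*u
show(("hi",[*c,.09],TO(np.radians(30),a)))
snap("wrist","ae_wrist")
E
```

```text
[0.38958127 0.27149261 0.10503169] 0.07538440902761971 [-0.15429787 -0.07500817 -1.90907584]
hi [-27.4   1.1  10.5] [-0.    -0.696  0.001]
```

View pics/ae_wrist.png

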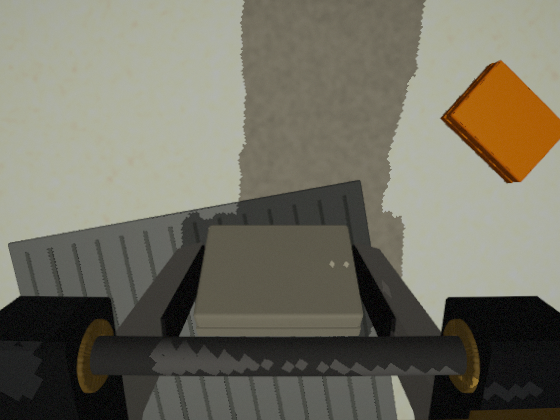

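play_rows(
  moves=[
    {"claw":0.6,"linear":[-7,0,2],"turn":[0,-0.17,0]},
    {"claw":0.6,"linear":[-14,0,5],"turn":[0,-0.34,0]},
    {"claw":0.6,"linear":[-21,1,8],"turn":[0,-0.52,0]},
    {"claw":0.6,"linear":[-27,1,10],"turn":[0,-0.696,0]},
    {"claw":0.6,"linear":[-27,1,10],"turn":[0,-0.696,0]},
    {"claw":0.6,"linear":[-27,1,10],"turn":[0,-0.696,0]},
  ],
)

```text
time_s: 37.88
ee_pos: [0.4097, 0.2871, 0.0909]
eef_rot: [3.142, 0.527, -2.53]
force: [0.7, 0.4, -1.5]
grip_width: 0.0756
```

```bash
python3 - <<'E'
from g import *
o=get_obs(); print(o['ee_pos'],o['grip_width'],o['force'],o['qpos'])
a=np.radians(35);u=np.array([np.cos(a),np.sin(a)]); c=.50*u
show(("lo",[*c,.024],TO(np.radians(30),a)),("lo",[*c,.0215],TO(np.radians(30),a)))
snap("wrist","af_wrist")
E
```

```text
[0.40969864 0.28705462 0.09093992] 0.07558402406656353 [ 0.67389905  0.39464175 -1.45284088] [ 0.51011751  0.10609288  2.16041343  0.14847531  0.35354794 -1.79823978]
lo [33.9 -0.2 57.7] [0.001 0.004 0.001]
lo [35.2 -0.2 59.9] [0.001 0.004 0.001]
```

View pics/af_wrist.png

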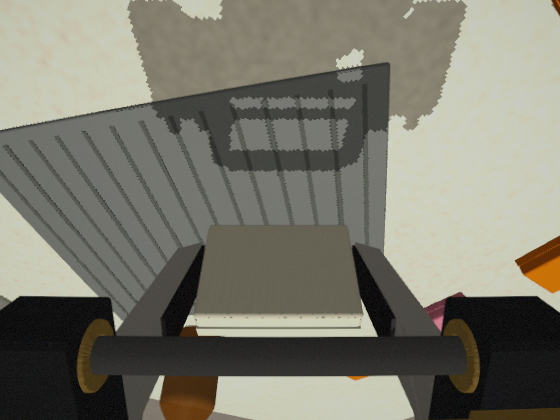

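play_rows(
  moves=[
    {"claw":0.6,"linear":[11,0,19],"turn":[0,0,0]},
    {"claw":0.6,"linear":[22,0,38],"turn":[0,0,0]},
    {"claw":0.6,"linear":[29,0,49],"turn":[0,0,0]},
    {"claw":0.6,"linear":[33,0,56],"turn":[0,0,0]},
    {"claw":0.6,"linear":[34,0,58],"turn":[0,0,0]},
    {"claw":0.6,"linear":[34.5,0,59],"turn":[0,0,0]},
    {"claw":0.6,"linear":[34.5,0,59],"turn":[0,0,0]},
  ],
)

```text
time_s: 38.8
ee_pos: [0.4103, 0.2876, 0.0236]
eef_rot: [3.141, 0.53, -2.529]
force: [-2.2, 0.1, 2.8]
grip_width: 0.0758
```

play_rows(
  moves=[
    {"claw":0.6,"linear":[0.3,0,0.5],"turn":[0,0,0]},
    {"claw":0.6,"linear":[0.3,0,0.5],"turn":[0,0,0]},
  ],
)

```text
time_s: 39.05
ee_pos: [0.4106, 0.2878, 0.0236]
eef_rot: [3.141, 0.53, -2.529]
force: [-4.0, -1.8, 7.5]
grip_width: 0.0759
```

play_rows(
  moves=[
    {"claw":0.7,"linear":[0,0,0],"turn":[0,0,0]},
    {"claw":0.85,"linear":[0,0,0],"turn":[0,0,0]},
    {"claw":1,"linear":[0,0,0],"turn":[0,0,0]},
    {"claw":1,"linear":[0,0,0],"turn":[0,0,0]},
    {"claw":1,"linear":[0,0,-20],"turn":[0,0,0]},
    {"claw":1,"linear":[0,0,-50],"turn":[0,0,0]},
    {"claw":1,"linear":[0,0,-90],"turn":[0,0,0]},
    {"claw":1,"linear":[0,0,-120],"turn":[0,0,0]},
  ],
)

```text
time_s: 40.05
ee_pos: [0.3604, 0.2525, 0.1283]
eef_rot: [-3.141, 0.531, -2.529]
force: [0.4, -0.3, -0.1]
grip_width: 0.0941
```

```bash
python3 - <<'E'
from g import *
im,o=snap("wrist","ag_wrist"); print(o['ee_pos'],o['eef_rot'])
import pickle; pickle.dump(o,open("ag.pkl","wb"))
E
```

```text
[0.36042205 0.25250612 0.12826331] [-3.14147108  0.53115067 -2.52931519]
```

View pics/ag_wrist.png

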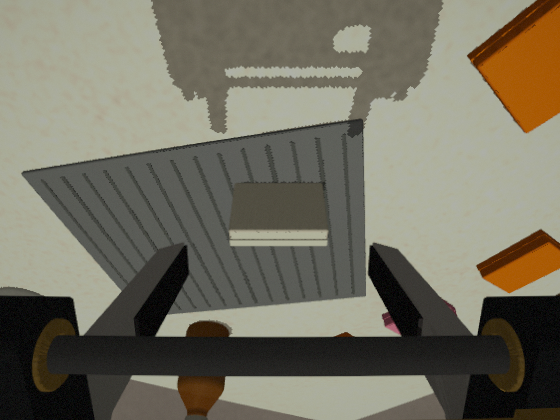

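Standing at the same spot as the first plate (strip at 230–328, 231–246). Same regrip.

play_rows(
  moves=[
    {"claw":1,"linear":[-6,0,3],"turn":[0,0.18,0]},
    {"claw":1,"linear":[-12,0,6],"turn":[0,0.36,0]},
    {"claw":1,"linear":[-20,0,10],"turn":[0,0.54,0]},
    {"claw":1,"linear":[-28,0,15],"turn":[0,0.72,0]},
    {"claw":1,"linear":[-36,0,20],"turn":[0,0.9,0]},
    {"claw":1,"linear":[-43,0,25],"turn":[0,1.08,0]},
    {"claw":1,"linear":[-50,-1,29],"turn":[0,1.26,0]},
    {"claw":1,"linear":[-54,-1,30],"turn":[0,1.44,0]},
  ],
)

```text
time_s: 41.1
ee_pos: [0.412, 0.2876, 0.1316]
eef_rot: [-3.141, -0.912, -2.529]
force: [-0.2, 0.4, 0.5]
grip_width: 0.0942
```

```bash
python3 - <<'E'
from g import *
im,o=snap("wrist","ah_wrist"); print(o['ee_pos'],o['eef_rot'])
a=np.radians(35);u=np.array([np.cos(a),np.sin(a)]);p=np.array([.4132,.2890])-.003*u
show(("hi",[*p,.12],TO(np.radians(-60),a)),("lo",[*p,.030],TO(np.radians(-60),a)))
E
```

```text
[0.41195134 0.28755251 0.13156923] [-3.14142517 -0.9116399  -2.52917952]
hi [-6.2  0.4  4.7] [-0.001  0.118  0.001]
lo [-78.3   0.4  58.5] [-0.001  0.118  0.001]
```

View pics/ah_wrist.png

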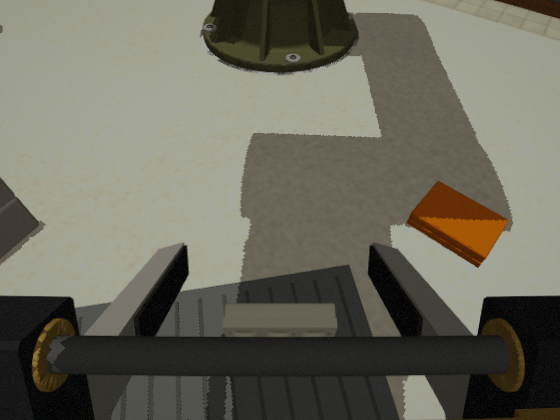

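play_rows(
  force=25,
  moves=[
    {"claw":1,"linear":[-6,0,5],"turn":[0,0.118,0]},
    {"claw":1,"linear":[-36,0,26],"turn":[0,0.118,0]},
    {"claw":1,"linear":[-61,0,45],"turn":[0,0.118,0]},
    {"claw":1,"linear":[-75,0,56],"turn":[0,0.118,0]},
    {"claw":1,"linear":[-78,0,58],"turn":[0,0.118,0]},
    {"claw":0.6,"linear":[-78,0,58],"turn":[0,0.118,0]},
    {"claw":0.6,"linear":[-78,0,58],"turn":[0,0.118,0]},
    {"claw":0.6,"linear":[-78,0,58],"turn":[0,0.118,0]},
  ],
)

```text
time_s: 42.15
ee_pos: [0.4115, 0.2874, 0.0315]
eef_rot: [3.141, -1.046, -2.528]
force: [1.2, 1.8, 4.5]
grip_width: 0.0756
```

play_rows(
  moves=[
    {"claw":0.6,"linear":[25,0,-14],"turn":[0,0,0]},
    {"claw":0.6,"linear":[60,0,-35],"turn":[0,-0.1,0]},
    {"claw":0.6,"linear":[90,0,-52],"turn":[0,-0.27,0]},
    {"claw":0.6,"linear":[120,0,-70],"turn":[0,-0.45,0]},
    {"claw":0.6,"linear":[146,0,-85],"turn":[0,-0.63,0]},
    {"claw":0.6,"linear":[146,0,-85],"turn":[0,-0.81,0]},
    {"claw":0.6,"linear":[146,0,-85],"turn":[0,-0.99,0]},
    {"claw":0.6,"linear":[146,0,-85],"turn":[0,-1.046,0]},
  ],
)

```text
time_s: 43.15
ee_pos: [0.4112, 0.2872, 0.2017]
eef_rot: [3.141, 0.006, -2.529]
force: [1.1, 0.3, -2.1]
grip_width: 0.076
```

```bash
python3 - <<'E'
from g import *
im,o=snap("wrist","ai_wrist"); print(o['time_s'],o['ee_pos'],o['eef_rot'],o['grip_width'],o['force'])
show(("go",D([0,.075,.2]),TO(np.radians(30),0)))
E
```

```text
43.15 [0.41124817 0.28715396 0.20172944] [ 3.1413901   0.00571428 -2.52926516] 0.07599047488157251 [ 1.06419694  0.2606829  -2.13878314]
go [  72.2 -372.2    1. ] [ 0.162 -0.501  0.597]
```

View pics/ai_wrist.png

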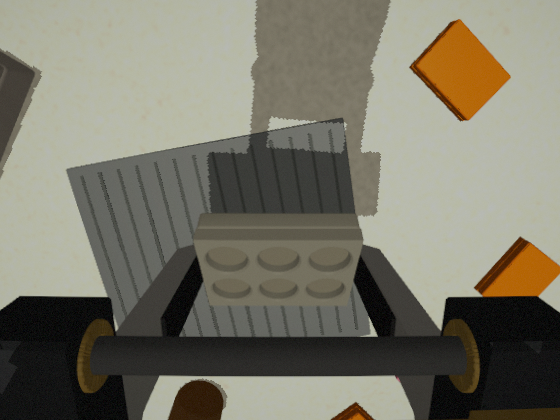

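play_rows(
  moves=[
    {"claw":0.6,"linear":[10,-52,-2],"turn":[0.02,-0.06,0.08]},
    {"claw":0.6,"linear":[20,-104,-3],"turn":[0.04,-0.12,0.15]},
    {"claw":0.6,"linear":[30,-156,-4],"turn":[0.07,-0.2,0.24]},
    {"claw":0.6,"linear":[40,-208,-4],"turn":[0.09,-0.27,0.33]},
    {"claw":0.6,"linear":[51,-260,-3],"turn":[0.11,-0.35,0.42]},
    {"claw":0.6,"linear":[61,-312,-1],"turn":[0.14,-0.43,0.51]},
    {"claw":0.6,"linear":[72,-372,1],"turn":[0.162,-0.501,0.597]},
    {"claw":0.6,"linear":[72,-372,1],"turn":[0.162,-0.501,0.597]},
  ],
)

```text
time_s: 44.2
ee_pos: [0.5662, -0.0616, 0.1991]
eef_rot: [3.141, 0.522, 3.137]
force: [-0.3, 0.5, -2.7]
grip_width: 0.0758
```

```bash
python3 - <<'E'
from g import *
o=get_obs(); print(o['time_s'],o['ee_pos'],o['eef_rot'],o['grip_width'],o['force'])
T=TO(np.radians(30),0)
show(("go",D([0,.075,.2]),T),("lo",D([0,.075,.10]),T),("lo",D([0,.075,.0555]),T))
E
```

```text
44.2 [ 0.56615266 -0.06163816  0.19912432] [3.14057893 0.52208662 3.13675179] 0.07581721680776168 [-0.32683197  0.45104412 -2.72058174]
go [-0.4  2.8 -0.8] [-0.001 -0.002 -0.004]
lo [49.5  2.7 85.9] [-0.001 -0.002 -0.004]
lo [ 71.7   2.6 124.4] [-0.001 -0.002 -0.004]
```

play_rows(
  moves=[
    {"claw":0.6,"linear":[15,3,25],"turn":[0,0,0]},
    {"claw":0.6,"linear":[32,3,56],"turn":[0,0,0]},
    {"claw":0.6,"linear":[50,3,86],"turn":[0,0,0]},
    {"claw":0.6,"linear":[62,3,107],"turn":[0,0,0]},
    {"claw":0.6,"linear":[69,3,119],"turn":[0,0,0]},
    {"claw":0.6,"linear":[72,3,124],"turn":[0,0,0]},
    {"claw":0.6,"linear":[73,3,126.5],"turn":[0,0,0]},
    {"claw":0.6,"linear":[73,3,126.5],"turn":[0,0,0]},
  ],
)

```text
time_s: 45.2
ee_pos: [0.5663, -0.0585, 0.0537]
eef_rot: [3.141, 0.523, 3.137]
force: [-0.4, 0.3, -1.2]
grip_width: 0.0756
```

play_rows(
  moves=[
    {"claw":0.6,"linear":[0.3,0,0.5],"turn":[0,0,0]},
    {"claw":0.6,"linear":[0.6,0,1],"turn":[0,0,0]},
  ],
)

```text
time_s: 45.45
ee_pos: [0.5665, -0.0585, 0.0529]
eef_rot: [3.141, 0.524, 3.137]
force: [-1.0, 0.1, -2.3]
grip_width: 0.0755
```

play_rows(
  moves=[
    {"claw":0.6,"linear":[0.3,0,0.5],"turn":[0,0,0]},
    {"claw":0.6,"linear":[0.6,0,1],"turn":[0,0,0]},
    {"claw":0.6,"linear":[0.6,0,1],"turn":[0,0,0]},
  ],
)

```text
time_s: 45.82
ee_pos: [0.5668, -0.0586, 0.0523]
eef_rot: [3.141, 0.525, 3.137]
force: [-4.3, 1.6, 5.5]
grip_width: 0.0756
```

play_rows(
  moves=[
    {"claw":0.7,"linear":[0,0,0],"turn":[0,0,0]},
    {"claw":0.9,"linear":[0,0,0],"turn":[0,0,0]},
    {"claw":0.95,"linear":[0,0,0],"turn":[0,0,0]},
    {"claw":0.95,"linear":[-5,0,-9],"turn":[0,0,0]},
    {"claw":0.95,"linear":[-20,0,-35],"turn":[0,0,0]},
    {"claw":0.95,"linear":[-45,0,-80],"turn":[0,0,0]},
    {"claw":0.95,"linear":[-75,0,-130],"turn":[0,0,0]},
    {"claw":0.95,"linear":[-100,0,-180],"turn":[0,0,0]},
  ],
)

```text
time_s: 46.82
ee_pos: [0.5627, -0.0588, 0.2611]
eef_rot: [-3.141, 0.526, 3.137]
force: [0.6, 0.5, -1.0]
grip_width: 0.0894
```

```bash
python3 - <<'E'
from g import *
im,o=snap("wrist","ak_wrist");print(o['time_s'],o['ee_pos'],o['eef_rot'],o['grip_width'],o['force'])
snap("side","ak_side",(200,90,440,310),3)
snap("scene","ak_scene")
E
```

```text
46.825 [ 0.56274422 -0.05879394  0.26112983] [-3.14103301  0.5255955   3.13706124] 0.08936101992091848 [ 0.55139937  0.48435172 -1.03200394]
```

View pics/ak_wrist.png

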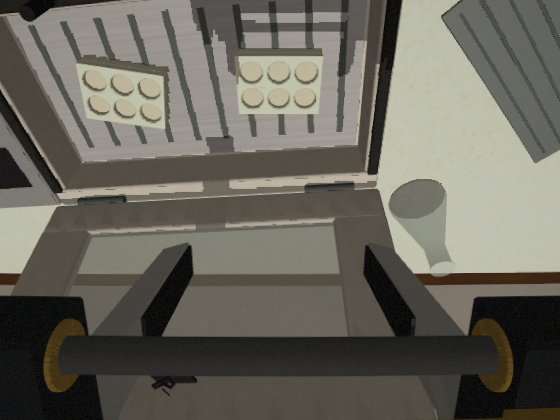

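View pics/ak_side.png

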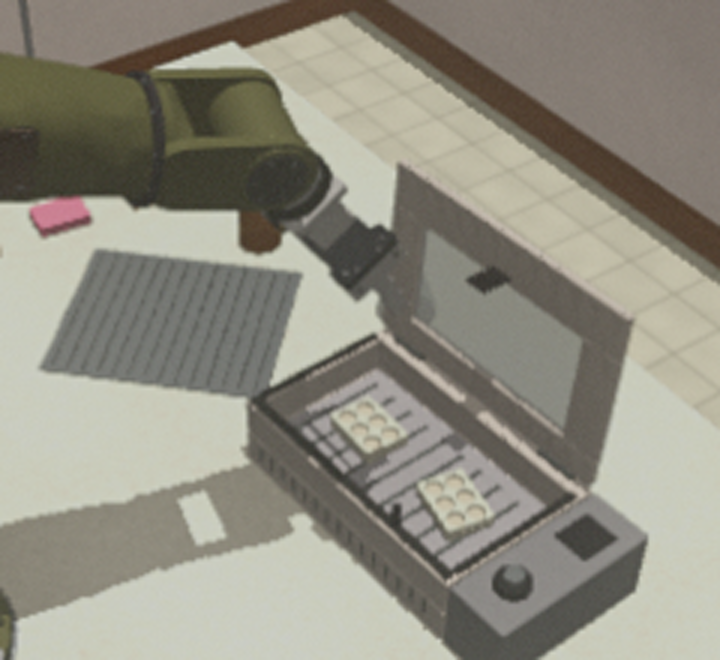

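View pics/ak_scene.png

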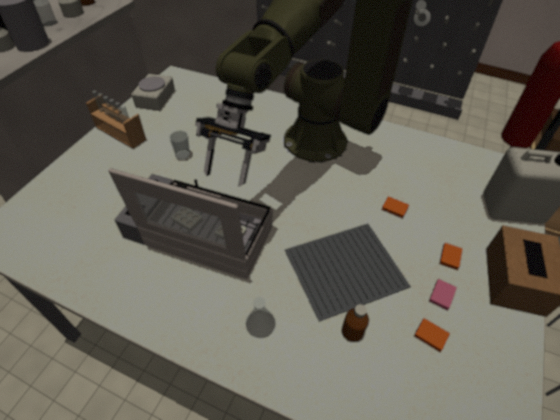

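```bash
cat >> g.py <<'E'
def arcT(a,rho=.195,off=.016,y=0.):
    return D([.097-rho*np.cos(a)+off*np.sin(a), y, .100+rho*np.sin(a)+off*np.cos(a)])
E
python3 - <<'E'
from g import *
from r import P,ik
yaw=np.radians(-10)
for x,z in((.155,.40),(.155,.30)): print(ik(D([x,0,z]),TO(0,yaw),P,[-.2,.5,1.2,0,1.4,-1.6]))
show(("a",D([0.02,0,.42]),TO(0,yaw)),("b",D([.155,0,.40]),TO(0,yaw)),("c",D([.155,0,.30]),TO(0,yaw)))
# lid top edge estimate from side picture: corners px
c=np.array([[398,165],[632,322]])/3+[200,90]; print(onz("side",c,.33))
E
```

```text
(array([-2.17426413e-01,  8.53114445e-01,  2.37448920e-01,  1.69395345e-10,
        2.05102929e+00, -1.61368981e+00]), np.float64(5.349019163668411e-10), np.float64(3.01774818520068e-09))
(array([-2.17426413e-01,  7.44849543e-01,  6.51103209e-01,  3.19196612e-13,
        1.74563990e+00, -1.61368981e+00]), np.float64(1.4551669514766341e-12), np.float64(6.6575727560468396e-12))
a [-103.9  -73.4 -122.1] [0.044 0.529 0.166]
b [-209.9  -63.4  -36.8] [0.044 0.529 0.166]
c [-159.3  -63.3   49.5] [0.044 0.529 0.166]
[[ 0.66564181  0.03151985  0.33      ]
 [ 0.69362858 -0.30232483  0.33      ]]
```

play_rows(
  moves=[
    {"claw":0,"linear":[-30,-30,-60],"turn":[0.01,0.15,0.05]},
    {"claw":0,"linear":[-70,-60,-110],"turn":[0.02,0.3,0.1]},
    {"claw":0,"linear":[-104,-73,-122],"turn":[0.04,0.45,0.15]},
    {"claw":0,"linear":[-104,-73,-122],"turn":[0.044,0.529,0.166]},
    {"claw":0,"linear":[-104,-73,-122],"turn":[0.044,0.529,0.166]},
    {"claw":0,"linear":[-104,-73,-122],"turn":[0.044,0.529,0.166]},
  ],
)

```text
time_s: 47.72
ee_pos: [0.5915, -0.1318, 0.4181]
eef_rot: [3.142, -0.001, 2.968]
force: [-0.1, 0.2, -1.0]
grip_width: 0.0329
```

```bash
python3 - <<'E'
from g import *
yaw=np.radians(-10);o=get_obs();print(o['ee_pos'],o['qpos'],o['grip_width'])
show(("b",D([.08,0,.385]),TO(0,yaw)),("b",D([.158,0,.385]),TO(0,yaw)),("c",D([.158,0,.298]),TO(0,yaw)))
E
```

```text
[ 0.5915331  -0.13178274  0.4180675 ] [-2.79625070e-01  3.92235981e-01  9.18561705e-01 -1.45673595e-05
  1.83152746e+00 -1.67652426e+00] 0.032861225597600977
b [-58.1  13.9  33. ] [ 0.    -0.001  0.001]
b [-133.8   32.7   33. ] [ 0.    -0.001  0.001]
c [-133.8   32.7  120. ] [ 0.    -0.001  0.001]
```

play_rows(
  moves=[
    {"claw":0,"linear":[-30,7,28],"turn":[0,0,0]},
    {"claw":0,"linear":[-65,16,33],"turn":[0,0,0]},
    {"claw":0,"linear":[-100,24,33],"turn":[0,0,0]},
    {"claw":0,"linear":[-134,33,33],"turn":[0,0,0]},
    {"claw":0,"linear":[-134,33,33],"turn":[0,0,0]},
    {"claw":0,"linear":[-134,33,60],"turn":[0,0,0]},
    {"claw":0,"linear":[-134,33,100],"turn":[0,0,0]},
    {"claw":0,"linear":[-134,33,120],"turn":[0,0,0]},
  ],
)

```text
time_s: 48.72
ee_pos: [0.7272, -0.1222, 0.2965]
eef_rot: [3.141, -0.002, 2.968]
force: [0.0, 0.4, 0.8]
grip_width: 0.0004
```

```bash
python3 - <<'E'
from g import *
yaw=np.radians(-10);o=get_obs();print(o['ee_pos'],o['qpos'],o['force'])
snap("side","al_side",(200,50,440,270),3)
for a in(1.7,1.6,1.5,1.4,1.3,1.2,1.1,1.0): print(a,goto(arcT(a),TO(0,yaw)))
E
```

```text
[ 0.72721996 -0.12218464  0.29647708] [-2.16175498e-01  7.49682247e-01  6.51027869e-01  1.67951873e-04
  1.74279013e+00 -1.61324039e+00] [0.01992828 0.41934794 0.75372817]
1.7 (array([17.6, -5. ,  3.2]), array([ 0.   , -0.004,  0.001]))
1.6 (array([36.3, -9.7,  0.1]), array([ 0.   , -0.004,  0.001]))
1.5 (array([ 55.3, -14.4,  -1. ]), array([ 0.   , -0.004,  0.001]))
1.4 (array([ 74.2, -19.1,  -0.1]), array([ 0.   , -0.004,  0.001]))
1.3 (array([ 93. , -23.8,   2.6]), array([ 0.   , -0.004,  0.001]))
1.2 (array([111.4, -28.4,   7.3]), array([ 0.   , -0.004,  0.001]))
1.1 (array([129.3, -32.8,  13.9]), array([ 0.   , -0.004,  0.001]))
1.0 (array([146.5, -37.1,  22.3]), array([ 0.   , -0.004,  0.001]))
```

View pics/al_side.png

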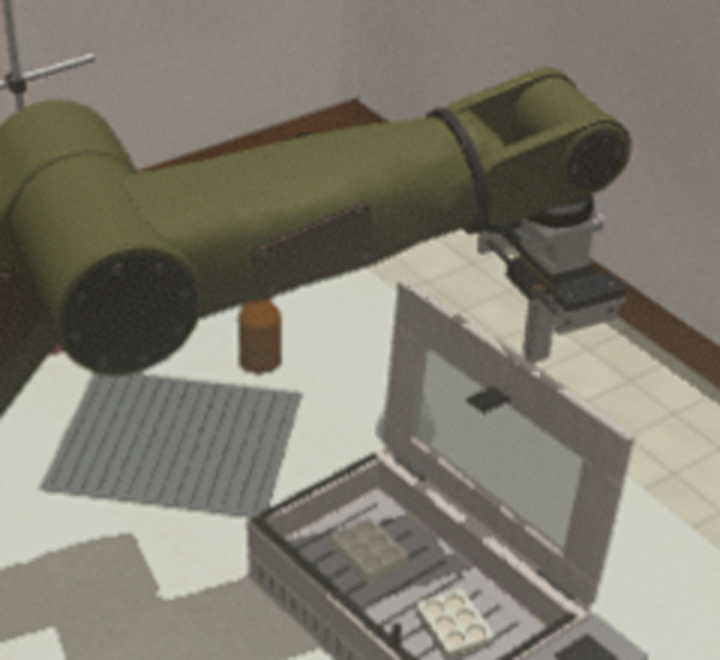

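play_rows(
  moves=[
    {"claw":0,"linear":[18,-5,3],"turn":[0,0,0]},
    {"claw":0,"linear":[36,-10,0],"turn":[0,0,0]},
    {"claw":0,"linear":[55,-14,-1],"turn":[0,0,0]},
    {"claw":0,"linear":[74,-19,0],"turn":[0,0,0]},
    {"claw":0,"linear":[93,-24,3],"turn":[0,0,0]},
    {"claw":0,"linear":[111,-28,7],"turn":[0,0,0]},
    {"claw":0,"linear":[129,-33,14],"turn":[0,0,0]},
    {"claw":0,"linear":[146,-37,22],"turn":[0,0,0]},
  ],
)

```text
time_s: 49.78
ee_pos: [0.575, -0.133, 0.2739]
eef_rot: [3.141, -0.001, 2.968]
force: [2.0, 0.0, -0.2]
grip_width: 0.0002
```

```bash
python3 - <<'E'
from g import *
yaw=np.radians(-10);o=get_obs();print(o['ee_pos'],o['qpos'],o['force'])
snap("side","am_side",(200,50,440,270),3)
for a in(1.0,.9,.8,.7,.6,.5,.4,.3,.2): print(a,goto(arcT(a),TO(0,yaw)))
E
```

```text
[ 0.57500744 -0.13304444  0.27390485] [-2.89499232e-01  3.52076106e-01  1.29490119e+00  1.50648694e-04
  1.49577332e+00 -1.68670241e+00] [ 2.02988552  0.00282749 -0.19799666]
1.0 (array([-2.9,  0.3,  0.3]), array([ 0.   , -0.003,  0.001]))
0.9 (array([13.4, -3.8, 10.4]), array([ 0.   , -0.003,  0.001]))
0.8 (array([28.6, -7.6, 22.1]), array([ 0.   , -0.003,  0.001]))
0.7 (array([ 42.6, -11.1,  35.3]), array([ 0.   , -0.003,  0.001]))
0.6 (array([ 55.2, -14.2,  49.9]), array([ 0.   , -0.003,  0.001]))
0.5 (array([ 66.4, -17. ,  65.7]), array([ 0.   , -0.003,  0.001]))
0.4 (array([ 76. , -19.4,  82.6]), array([ 0.   , -0.003,  0.001]))
0.3 (array([ 83.9, -21.4, 100.4]), array([ 0.   , -0.003,  0.001]))
0.2 (array([ 90. , -22.9, 118.9]), array([ 0.   , -0.003,  0.001]))
```

View pics/am_side.png

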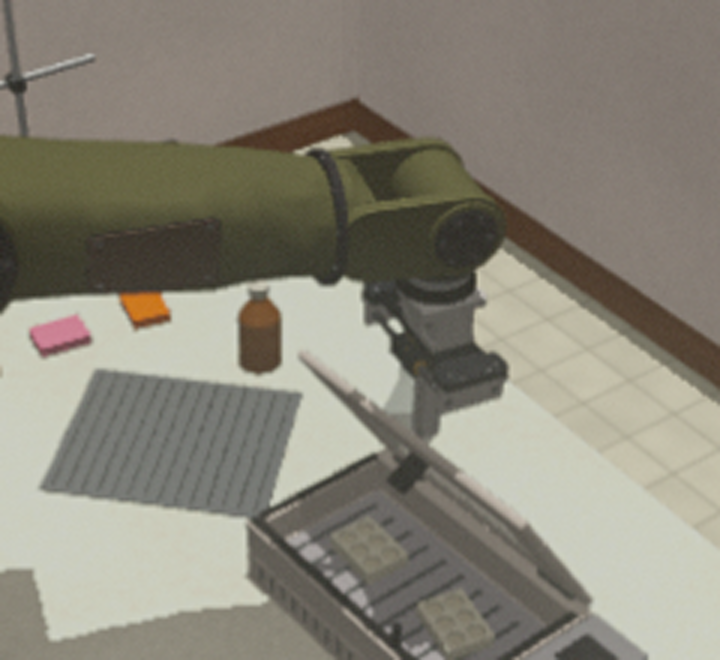

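play_rows(
  moves=[
    {"claw":0,"linear":[13,-4,10],"turn":[0,0,0]},
    {"claw":0,"linear":[29,-8,22],"turn":[0,0,0]},
    {"claw":0,"linear":[43,-11,35],"turn":[0,0,0]},
    {"claw":0,"linear":[55,-14,50],"turn":[0,0,0]},
    {"claw":0,"linear":[66,-17,66],"turn":[0,0,0]},
    {"claw":0,"linear":[76,-19,83],"turn":[0,0,0]},
    {"claw":0,"linear":[84,-21,100],"turn":[0,0,0]},
    {"claw":0,"linear":[90,-23,119],"turn":[0,0,0]},
  ],
)

```text
time_s: 50.82
ee_pos: [0.4797, -0.1398, 0.1548]
eef_rot: [-3.142, -0.001, 2.968]
force: [0.8, 0.6, 0.7]
grip_width: 0.0006
```

```bash
python3 - <<'E'
from g import *
yaw=np.radians(-10);o=get_obs();print(o['ee_pos'],o['force'])
snap("side","an_side",(200,50,440,270),3)
show(("up",D([-.122,0,.19]),TO(0,yaw)),("touch",D([-.122,0,.14]),TO(0,yaw)))
E
```

```text
[ 0.47968288 -0.13983478  0.15480424] [0.8198254  0.56690311 0.65583862]
up [ 28.   -7.5 -37.6] [ 0.    -0.004  0.001]
touch [27.8 -7.5 12.4] [ 0.    -0.004  0.001]
```

View pics/an_side.png

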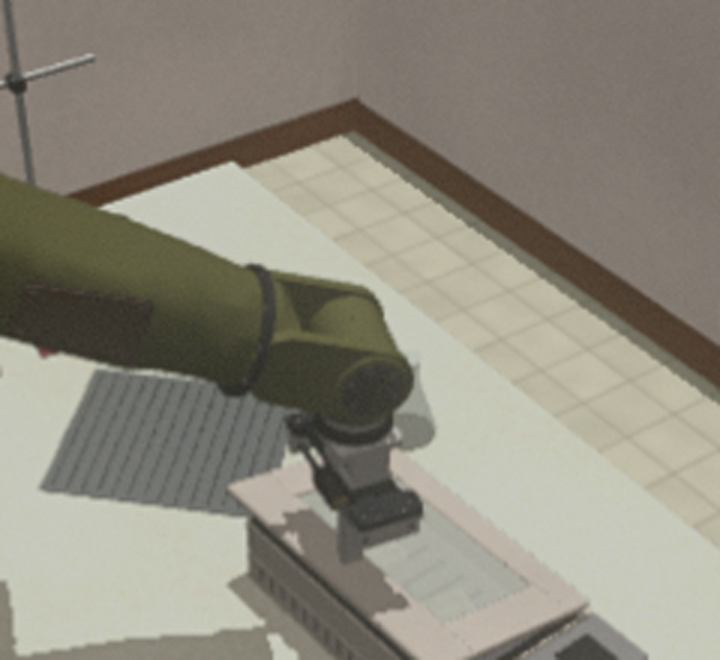

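Now press at the front edge, as before.

play_rows(
  moves=[
    {"claw":0,"linear":[0,0,-20],"turn":[0,0,0]},
    {"claw":0,"linear":[14,-4,-25],"turn":[0,0,0]},
    {"claw":0,"linear":[28,-7,-15],"turn":[0,0,0]},
    {"claw":0,"linear":[28,-7,5],"turn":[0,0,0]},
    {"claw":0,"linear":[28,-7,18],"turn":[0,0,0]},
    {"claw":0,"linear":[28,-7,28],"turn":[0,0,0]},
    {"claw":0,"linear":[28,-7,38],"turn":[0,0,0]},
    {"claw":0,"linear":[28,-7,44],"turn":[0,0,0]},
  ],
)

```text
time_s: 51.88
ee_pos: [0.4488, -0.1417, 0.1083]
eef_rot: [3.141, -0.005, 2.968]
force: [-5.9, -1.4, 6.6]
grip_width: 0.0004
```

play_rows(
  moves=[
    {"claw":0,"linear":[0,0,4],"turn":[0,0,0]},
    {"claw":0,"linear":[0,0,8],"turn":[0,0,0]},
    {"claw":0,"linear":[0,0,10],"turn":[0,0,0]},
    {"claw":0,"linear":[0,0,10],"turn":[0,0,0]},
  ],
)

```text
time_s: 52.38
ee_pos: [0.4488, -0.1418, 0.1014]
eef_rot: [-3.141, -0.003, 2.968]
force: [-19.2, 5.3, 43.1]
grip_width: 0.0008
```

play_rows(
  moves=[
    {"claw":0,"linear":[0,0,-5],"turn":[0,0,0]},
    {"claw":0,"linear":[0,0,-12],"turn":[0,0,0]},
    {"claw":0,"linear":[0,0,-30],"turn":[0,0,0]},
    {"claw":0,"linear":[0,0,-60],"turn":[0,0,0]},
    {"claw":0,"linear":[0,0,-100],"turn":[0,0,0]},
    {"claw":0,"linear":[0,0,-120],"turn":[0,0,0]},
    {"claw":0,"linear":[0,0,-120],"turn":[0,0,0]},
  ],
)

```text
time_s: 53.25
ee_pos: [0.4496, -0.142, 0.2221]
eef_rot: [-3.141, -0.001, 2.968]
force: [0.4, -0.7, -0.9]
grip_width: 0.0004
```

```bash
python3 - <<'E'
from g import *
im,o=snap("wrist","ao_wrist");print(o['time_s'],o['ee_pos'],o['force'])
snap("side","ao_side",(225,150,435,330),3.5)
E
```

```text
53.25 [ 0.44955979 -0.14202026  0.22214736] [ 0.3974234  -0.65746653 -0.92001802]
```

View pics/ao_side.png

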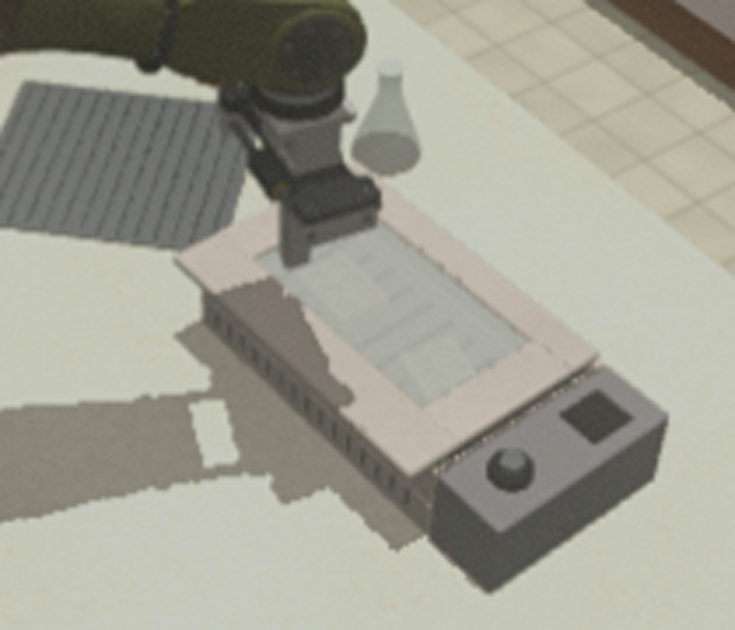

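View pics/ao_wrist.png

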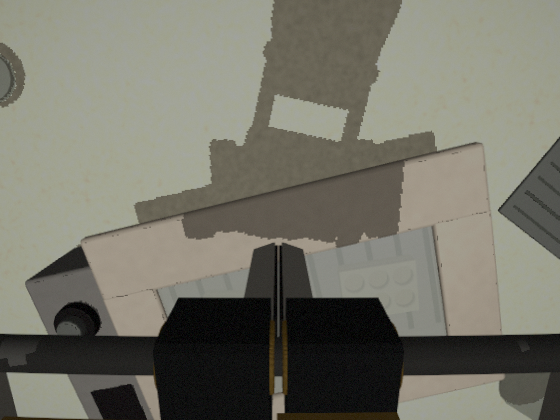

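```bash
python3 - <<'E'
from g import *
o=get_obs()
print(onz("wrist",[[69,327]],.110,o))
show(("v",[.45,-.34,.22],TO(0,np.radians(-30))))
E
```

```text
[[ 0.52774573 -0.34754094  0.11      ]]
v [ -35.3 -195.1    0.2] [-0.001 -0.004  0.35 ]
```

play_rows(
  moves=[
    {"claw":0,"linear":[-10,-55,0],"turn":[0,0,0.1]},
    {"claw":0,"linear":[-20,-110,0],"turn":[0,0,0.2]},
    {"claw":0,"linear":[-30,-160,0],"turn":[0,0,0.3]},
    {"claw":0,"linear":[-35,-195,0],"turn":[0,0,0.35]},
    {"claw":0,"linear":[-35,-195,0],"turn":[0,0,0.35]},
  ],
)

```text
time_s: 53.98
ee_pos: [0.4488, -0.3414, 0.218]
eef_rot: [-3.14, -0.007, 2.615]
force: [0.2, 0.8, -0.5]
grip_width: 0.0005
```

```bash
python3 - <<'E'
from g import *
im,o=snap("wrist","ap_wrist");print(o['time_s'],o['ee_pos'],o['eef_rot'])
import pickle; pickle.dump(o,open("ap.pkl","wb"))
E
```

```text
53.975 [ 0.4487908  -0.34135702  0.21799373] [-3.14035332 -0.00685504  2.61514142]
```

View pics/ap_wrist.png

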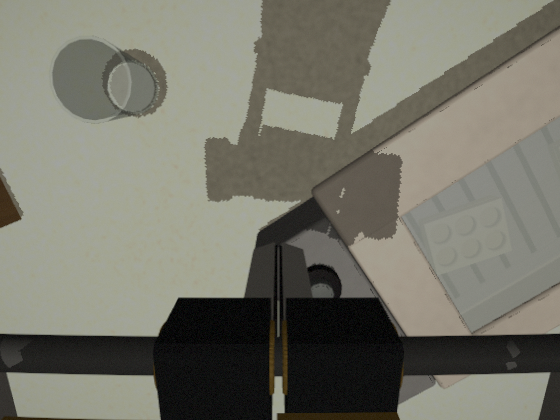

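```bash
python3 - <<'E'
from g import *
import pickle
oc=pickle.load(open("c.pkl","rb"));oa=pickle.load(open("ap.pkl","rb"))
print(onz("wrist",[[154.25,302.3]],.10,oc),onz("wrist",[[151.25,307.3]],.112,oc),onz("wrist",[[321,284]],.10,oa))
show(("v",[.5335,-.348,.13],TO(0,np.radians(-30))),("v",[.5335,-.348,.112],TO(0,np.radians(-30))))
E
```

```text
[[ 0.53330239 -0.34762577  0.1       ]] [[ 0.53434841 -0.3485172   0.112     ]] [[ 0.53077818 -0.34590582  0.1       ]]
v [-77.6  35.6  87.8] [-0.001 -0.007 -0.001]
v [-77.7  35.6 105.8] [-0.001 -0.007 -0.001]
```

play_rows(
  moves=[
    {"claw":0,"linear":[-40,18,20],"turn":[0,-0.007,0]},
    {"claw":0,"linear":[-78,36,50],"turn":[0,-0.007,0]},
    {"claw":0,"linear":[-78,36,85],"turn":[0,-0.007,0]},
    {"claw":0,"linear":[-78,36,98],"turn":[0,-0.007,0]},
    {"claw":0,"linear":[-78,36,104],"turn":[0,-0.007,0]},
    {"claw":0,"linear":[-78,36,104],"turn":[0,-0.007,0]},
  ],
)

```text
time_s: 54.78
ee_pos: [0.5341, -0.3478, 0.1149]
eef_rot: [-3.14, 0.002, 2.617]
force: [0.2, 0.0, 0.2]
grip_width: 0.0003
```

play_rows(
  moves=[
    {"claw":0,"linear":[0,0,2],"turn":[0,0,0]},
    {"claw":0,"linear":[0,0,4],"turn":[0,0,0]},
    {"claw":0,"linear":[0,0,6],"turn":[0,0,0]},
    {"claw":0,"linear":[0,0,6],"turn":[0,0,0]},
  ],
)

```text
time_s: 55.28
ee_pos: [0.5344, -0.3481, 0.1093]
eef_rot: [-3.14, 0.003, 2.617]
force: [0.6, -1.3, 4.8]
grip_width: 0.0006
```

play_rows(
  moves=[
    {"claw":0,"linear":[0,0,2],"turn":[0,0,0]},
    {"claw":0,"linear":[0,0,4],"turn":[0,0,0]},
    {"claw":0,"linear":[0,0,5.5],"turn":[0,0,0]},
    {"claw":0,"linear":[0,0,5.5],"turn":[0,0,0]},
  ],
)

```text
time_s: 55.78
ee_pos: [0.5347, -0.3484, 0.1076]
eef_rot: [-3.14, 0.005, 2.617]
force: [-12.5, 7.9, 34.2]
grip_width: 0.0003
```

play_rows(
  moves=[
    {"claw":0,"linear":[0,0,-5],"turn":[0,0,0]},
    {"claw":0,"linear":[0,0,-30],"turn":[0,0,0]},
    {"claw":0,"linear":[20,0,-80],"turn":[0,0,0]},
    {"claw":0,"linear":[60,0,-120],"turn":[0,0,0]},
    {"claw":0,"linear":[100,0,-170],"turn":[0,0,0]},
    {"claw":0,"linear":[130,0,-200],"turn":[0,0,0]},
    {"claw":0,"linear":[130,0,-200],"turn":[0,0,0]},
    {"claw":0,"linear":[130,0,-200],"turn":[0,0,0]},
  ],
)

```text
time_s: 56.78
ee_pos: [0.4216, -0.2825, 0.3055]
eef_rot: [-3.14, 0.004, 2.617]
force: [0.1, -0.5, -0.1]
grip_width: 0.0004
```

```bash
python3 - <<'E'
from g import *
im,o=snap("wrist","aq_wrist");print(o['time_s'],o['ee_pos'],o['eef_rot'],o['force'])
snap("side","aq_side",(160,110,435,330),2.6);snap("scene","aq_scene",(100,120,480,360),2)
w=cv2.imread("pics/aq_wrist.png")
E
```

```text
56.775 [ 0.42159785 -0.28247997  0.3055366 ] [-3.14015473  0.00361288  2.6170444 ] [ 0.09146773 -0.47683556 -0.10887278]
```

View pics/aq_side.png

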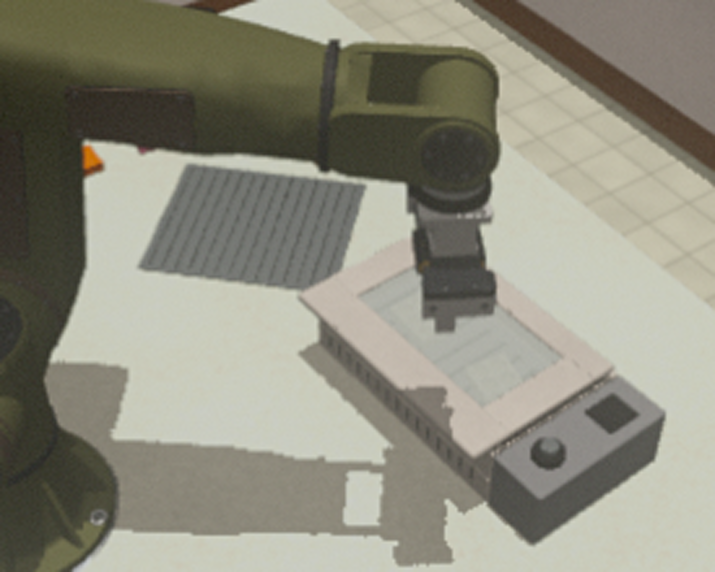

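View pics/aq_scene.png

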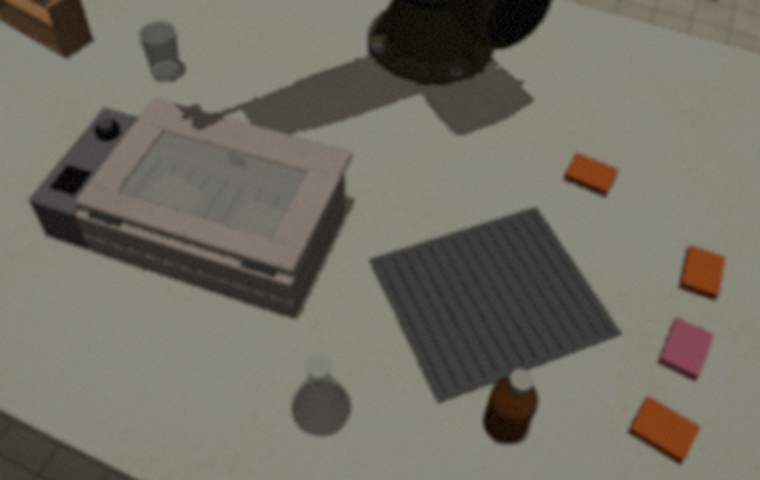

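View pics/aq_wrist.png

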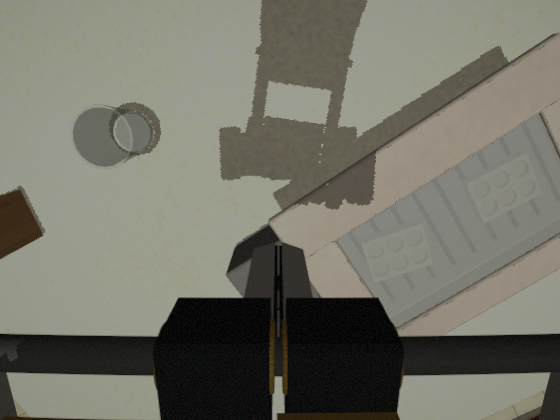

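```bash
python3 - <<'E'
from station import hand_in
print(hand_in())
E
```

```text
the job is handed in; nothing more can be done
None
```

I opened the chamber and turned both white spot plates over. They lie flat and side by side on its floor, wells up. Then I pressed the lid shut on its catch, pressed the start button and handed the job in at about 57 s. Only two white plates were present. I left the orange and pink look-alikes alone.

**Last checks:**
- **Plates:** the last pictures show both through the window, wells up and apart, and the mat is empty.
- **Lid:** the front corner is back at its original shut position in the side view, and no ajar gap shows. I did not try pulling it open.
- **Bystanders:** the flask, the bottle and the beaker are standing. By eye they have not moved from the first pictures.
- **Button:** it gave spring force from about 115 mm and reached a hard stop at about 108 mm (34 N), which fits full travel. No picture or indicator confirmed the press. The description puts the button top at about 110 mm, but I measured it a few millimetres higher, so the press rests on the force readings.

The measured lid came out about 2% smaller than stated, so I took positions from its centre, and everything fitted.

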